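# Put the probe thermometer away and snap its sealed case shut

### The job

Put the probe thermometer back into its recess in the open splash-proof case, setting it in gently, then swing the lid over and press it down on its rubber seal, near the front edge, until both front catches have snapped over and hold it shut. Press by feel: about 2 kg of push does it, and more than 4 kg (40 N) anywhere on the case would crack it. Leave everything else on the bench where it is.

Things in the scene. Friction and masses are not known exactly. Their poses are not given: they have to be found in the camera images.
- case: Grey plastic instrument case, fixed on the bench: base 180 deep (x) x 250 long (y) x 72 high, walls 8 thick, black rubber gasket 6 to 14 proud of the front rim. Origin: centre of its underside; x from the front (side with the catches) to the hinge side, z up. Inside, a white tray, its face 45 above the bench. Two steel catches on the front wall's outside at y = +70 and -70, 15 deep, to 108 high.
- lid (a joint): Lid angle (rad): 1.6 stands open, 0 is level, shut; stop at 1.85. Stiff hinge: the lid stays where it is left, about 3 N at its free edge swings it. Held by both catches it rests between -0.024 and 0.024, depending on how this case is shimmed; while it is not caught, a catch is still pushed out or the angle is above 0.03.
- lid_pad (a point): Middle of the black rubber thumb pad (30 x 110) on the lid's outer face, where it is pushed shut: 157 from the hinge axis, 25 in from the free edge. Lid: 182 deep from the hinge axis, 250 long, outer face 26 from the plane of its rim. Axes turn with the lid: x from free edge to hinge, y along the hinge, z out of the outer face (up when shut).
- lid_hinge (a point): Point on the hinge axis at mid length, in the plane of the lid's rim: 90 behind the case's centre, 78 above the bench. The hinge axis runs along the case's y. Axes turn with the lid like those of lid_pad.
- recess (a point): Where the thermometer's origin belongs: middle of the floor of the recess for its body, 33 above the bench, 12 below the tray's face, 25 in front of the case's centre. Axes as the case. The recess is 38 x 114 (2 clear all round), long side along y; a channel 16 wide for the stem leads from it to +y, so the stem must point along the case's +y. Seated, the body stands 14 proud of the tray.
- catch_left (a joint): Left (+y) steel spring catch on the case's front (rad): 0 is upright, home. The lid's keeper bar coming down pushes it out to about 0.1; once past its nose it snaps back to 0 and holds the lid. The height where it snaps is set by shims, up to 4.5 mm higher or lower from case to case and up to 1 mm different left and right: it cannot be told from poses, only felt.
- catch_right (a joint): The same for the right (-y) catch. Pushing straight down on the thumb pad, the lid meets the catches at 0.04 to 0.09 rad and the seal at 0.00 to 0.045; the seal is then squeezed about 4 mm, the push rising to 12 to 19 N, until both have snapped; 1 to 2 mm further the lid meets a rigid stop (at 20 to 24 N). A push at 5 mm/s that stops at about 21 N is right.
- thermometer: Probe thermometer: white plastic body 110 x 34 x 26 high with a grey display and two buttons, and a steel stem 5 thick and 95 long out of its end. About 140 g, lying on its back on the bench. Origin: centre of the body's underside; x along the body towards the stem's tip, z up.
- marker: Marker pen, 17 thick, 140 long, near the thermometer; leave it. Origin: middle of its underside.
- scraper: Hand scraper, black handle 26 x 125 and steel blade 70 wide, 178 long in all, near the thermometer; leave it. Origin under its middle.
- knife: Boning knife with black handle, 285 long; leave it. Origin under its middle.
- sharpening_steel: Sharpening steel, 385 long, behind the case; leave it. Origin under its middle.
- label_roll: Roll of blank labels, 90 wide and 55 high; leave it. Origin: centre of its underside.
- sanitiser: White bottle, 64 wide and 190 high; leave it. Origin: centre of its underside.
- s_hook: Steel S-hook of 8 mm bar, 160 long, on the bench to the left of the case; leave it. Origin under its middle.
Mind the look-alikes: they are no part of the job. What is shaped like the thermometer but green is not meant.

How it is judged:
By the outcome, as a careful person would: the job done as asked, in the order asked, and still so for the second after the job is handed in, with the robot touching nothing.
It also fails if it takes over 67 s, if anything falls off the work surface, if the arm or the gripper's body presses on something with over 40 N, if the wrist force passes 120 N, or if a joint passes its speed limit or range.

### The arm

A 7-joint arm with a two-finger parallel gripper is mounted at the origin on the work surface. World frame = base frame: x ahead of the robot, y to its left, z up, the work surface at z = 0. Lengths are in mm, angles in degrees, forces in N, time in s.
With the tool pointing down it reaches from about 400 to 850 mm from the base axis. Payload 4.4 kg.
Tool frame: the origin (TCP) lies at the very end of the fingers, on their centre line; the grasp point (between the pads) lies behind it (ctrl.grip_point_offset is the z of the grasp point in the tool frame, in mm); z points along the fingers, x is the direction in which the jaws open and shut, and the axes are right-handed (so a half turn about z gives the same grasp; the last joint's range is limited). The gripper opens to 94 mm and grips with 3 to 60 N. Pads are 16 mm wide; open, the fingers measure 119 mm over their backs; the gripper's body (75 mm by 177 mm) begins 78 mm behind the grasp point.
Start: joints at [-73.614, 36.005, 2.206, 86.941, -1.547, 57.084, -1.146], TCP at [223.957, 610.214, 169.978] pointing down, gripper open.
Joint ranges: [-175.42, 175.42], [-21.48, 121.26], [-71.46, 75.88], [10.55, 141.38], [-63.04, 243.04], [13.31, 113.54], [-168.57, 168.57]. Speed limits (degrees/s): [147.25, 147.25, 180, 180, 180, 180, 180].

### API

Orientations are given as a 3x3 rotation matrix whose columns are the frame's x, y, z axes.
In Python, from station import ctrl gives the robot as it stands.
- The arm moves only by the tool step_arm, never from a script. Its argument "plan" is text: rows parted by semicolons, each of 6 numbers parted by spaces: the shift along the world's x, y, z in cm, then the turn, a rotation vector about the world's x, y, z in rad. In form: tx ty tz rx ry rz; .... A call has 1 to 12 rows; each row shifts and turns the commanded pose from where the row before left it; what a row does not reach is not made up. A row lasts 1/12 s, in which the tool goes at most 41.7 mm and 7.16 degrees, less where a joint would pass 70% of its speed; a pose out of reach is approached as far as the arm can. A call with a gripper value outside its range is refused whole. "gripper" is the opening, from 0 (shut) to 1 (fully open), set as the call begins (left out, the last holds). The fingers move at their own pace and stop on an object; "newtons" is the grip in N (left out, the last holds). Time passes only in rows, so rows that do not move let the fingers close. It gives the time, the measured TCP pose, the force and the opening at its end, in the units of the state.
- ctrl.state(): the state, without advancing time (a new reading comes with each control period).
- ctrl.capture(name): name is "scene" or "top" or "wrist"; returns the picture (384x512x3 uint8, red, green, blue); there is no depth.
- ctrl.camera_info(name): a dict with "fx", "fy", "cx", "cy" (pixels), "rvec" (rotation vector, rad) and "tvec" (3), from world to camera coordinates, as OpenCV has them; the wrist camera has in their place "mount" (4x4, takes a point from camera to tool coordinates, whose origin is the TCP and whose axes are the tool frame's). Camera axes: x right, y down, z forward; pixel columns grow to the right and rows downward; lengths in mm; the calibration is good to about 2 mm. A picture is of the moment at which its call begins: read the wrist's pose just before it. camera_info takes no time and is no camera call.
- ctrl.job_done(): hands the job in, once; it reports no verdict.
The state is a dict: "time_s": time; "joint_positions": joint angles; "dq": joint speeds; "joint_efforts": joint torques, N m; "tcp_pos": TCP position; "tcp_rot": TCP orientation; "wrist_force": force on the tool from outside, world axes, zero at the start; "torque": the same for the moment, N m; "opening": finger opening in mm.
Only numpy, scipy, OpenCV 4.12 (cv2) and the standard library are available. Lean on these libraries where they do the work, as an engineer would, in place of code of your own. Each camera call takes 0.05 s, during which the arm holds its last target.

## Working session

There is one attempt and no reset: what is moved stays moved. The work goes in short steps, Python scripts to look and compute and a tool call to move; the robot and the scene stay as the last step left them, time stands still between calls to the robot, and variables do not carry over. Pictures are saved under pics/ and viewed, and the job is handed in when it is done.

Besides the shell and the picture viewer there is one more tool, called after ">>>" as name(argument=value, ...), one argument or row to a line, values as JSON. step_arm: Moves the arm, as the interface text tells. Its arguments: {"type":"object","properties":{"plan":{"type":"string"},"gripper":{"type":"number"},"newtons":{"type":"number"}},"required":["plan"]}

```bash
mkdir -p pics; ls; python3 - <<'E'
from station import ctrl
import cv2,numpy as np
np.set_printoptions(precision=3,suppress=True)
s=ctrl.state();print(s['time_s'],s['tcp_pos'],s['tcp_rot'],s['opening'],ctrl.grip_point_offset)
for n in ['scene','top','wrist']:
    im=ctrl.capture(n);cv2.imwrite(f'pics/{n}0.png',im[:,:,::-1]);print(n,ctrl.camera_info(n))
E
```

```text
pics
0.0 [223.758 609.514 169.108] [[ 0.345  0.939 -0.001]
 [ 0.939 -0.345 -0.002]
 [-0.002  0.    -1.   ]] 93.89112287308507 -18.8
scene {'fx': 350.7230385450205, 'fy': 350.7230385450205, 'cx': 248.37518364881157, 'cy': 193.24030758171213, 'rvec': array([ 1.42 ,  2.354, -0.713]), 'tvec': array([ 250.165, -318.347, 1359.15 ])}
top {'fx': 381.2260908561672, 'fy': 381.2260908561672, 'cx': 254.76861141890436, 'cy': 183.6907671428299, 'rvec': array([ 2.151, -2.145,  0.177]), 'tvec': array([ -33.615,  507.938, 1399.663])}
wrist {'fx': 338.66866437149974, 'fy': 338.66866437149974, 'cx': 255.13581920202978, 'cy': 188.93500147512637, 'mount': array([[   1.   ,    0.001,   -0.001,    0.946],
       [  -0.   ,    0.959,    0.282,  -82.28 ],
       [   0.001,   -0.282,    0.959, -214.511],
       [   0.   ,    0.   ,    0.   ,    1.   ]])}
```

View pics/scene0.png

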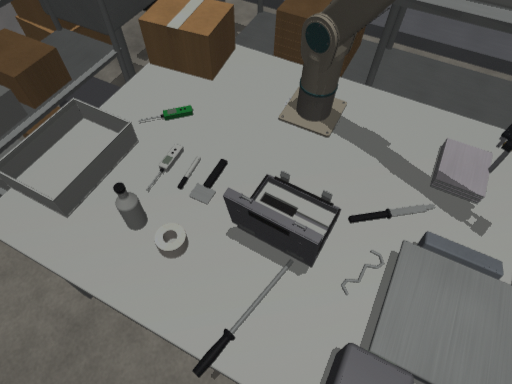

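View pics/top0.png

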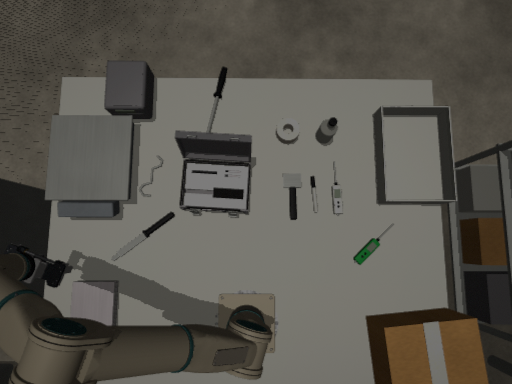

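View pics/wrist0.png

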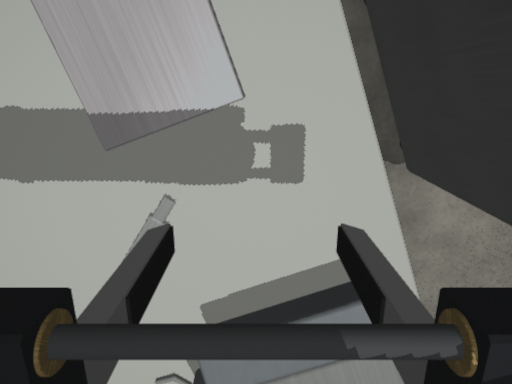

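The only white thermometer is at top (337,200), scene (172,157). The look-alike at top (367,250), scene (178,112) is green and so not meant. I'll confirm with enlarged crops.

```bash
python3 - <<'E'
import cv2,numpy as np
t=cv2.imread('pics/top0.png');s=cv2.imread('pics/scene0.png')
a=cv2.resize(t[155:265,290:400],None,fx=5,fy=5,interpolation=cv2.INTER_CUBIC)
b=cv2.resize(t[120:225,165:270],None,fx=5,fy=5,interpolation=cv2.INTER_CUBIC)
cv2.imwrite('pics/c1.png',a);cv2.imwrite('pics/c2.png',b)
cv2.imwrite('pics/c3.png',cv2.resize(s[160:270,210:350],None,fx=5,fy=5,interpolation=cv2.INTER_CUBIC))
E
```

```text
(no output)
```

View pics/c1.png

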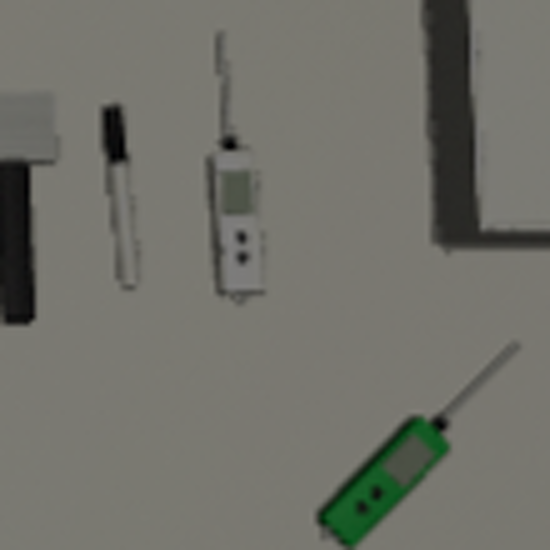

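View pics/c2.png

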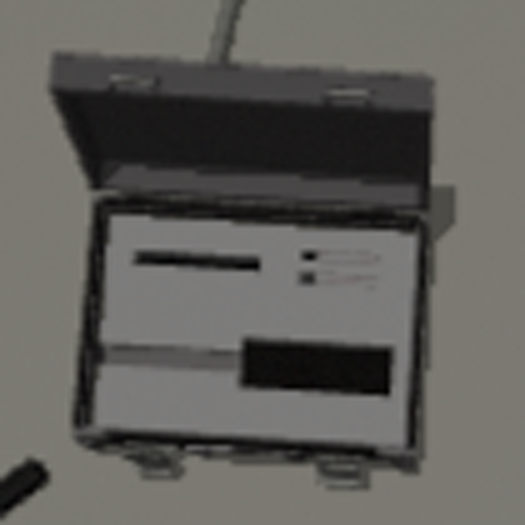

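View pics/c3.png

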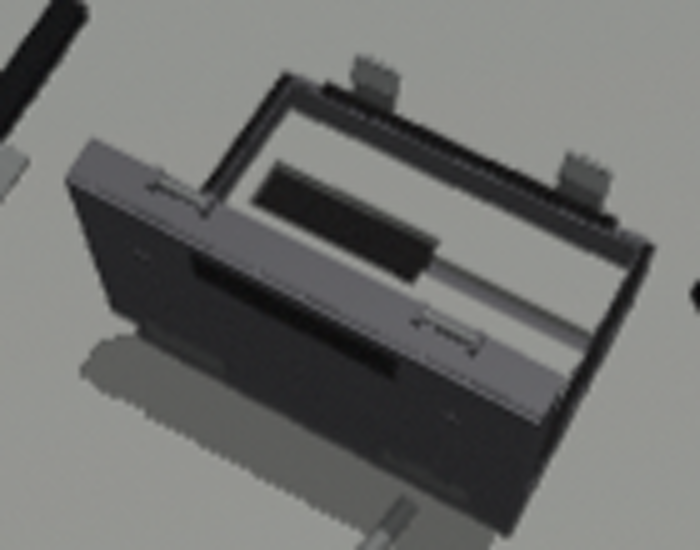

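```bash
cat > h.py <<'E'
from station import ctrl
import cv2,numpy as np
np.set_printoptions(precision=3,suppress=True)
def cam(n,st=None):
    c=ctrl.camera_info(n);K=np.array([[c['fx'],0,c['cx']],[0,c['fy'],c['cy']],[0,0,1]])
    if n=='wrist':
        M=np.array(c['mount']);R=np.array(st['tcp_rot']);Rc=R@M[:3,:3];C=R@M[:3,3]+np.array(st['tcp_pos'])
    else:
        R=cv2.Rodrigues(np.array(c['rvec']))[0];Rc=R.T;C=-R.T@np.array(c['tvec'])
    return K,Rc,C
def onz(c,uv,z):
    K,Rc,C=c;uv=np.atleast_2d(np.array(uv,float))
    d=(Rc@np.linalg.inv(K)@np.c_[uv,np.ones(len(uv))].T).T
    return C+d*((z-C[2])/d[:,2])[:,None]
def proj(c,P):
    K,Rc,C=c;p=(K@Rc.T@(np.atleast_2d(P)-C).T).T
    return p[:,:2]/p[:,2:]
def snap(name,f):
    s=ctrl.state();im=ctrl.capture(name)[:,:,::-1].copy();cv2.imwrite('pics/'+f,im)
    np.savez('pics/'+f[:-4]+'.npz',p=s['tcp_pos'],r=s['tcp_rot'])
    return s,im
E
python3 - <<'E'
from h import *
c=cam('top')
o=lambda p,x0,y0:np.array(p)/5+[x0,y0]-0.4
th=o([[245,150],[210,155],[222,295],[266,292]],290,155)
print('therm body corners',onz(c,th,26)); print('stem tip',onz(c,o([[220,32],[230,142]],290,155),10))
re=o([[243,338],[393,348],[390,395],[240,385]],165,120)
print('recess',onz(c,re,45)); print(onz(c,o([[105,353]],165,120),45))
print('case rim corners',onz(c,o([[95,200],[428,222],[418,465],[75,440]],165,120),75))
print('catches',onz(c,o([[162,465],[345,478]],165,120),100))
print('marker',onz(c,o([[113,105],[128,288]],290,155),17))
print('cam',c[2])
E
```

```text
therm body corners [[ 507.661 -352.41    26.   ]
 [ 503.707 -325.512   26.   ]
 [ 396.951 -331.504   26.   ]
 [ 399.304 -364.871   26.   ]]
stem tip [[ 603.018 -339.581   10.   ]
 [ 516.298 -344.749   10.   ]]
recess [[493.229 123.577  45.   ]
 [486.051  11.145  45.   ]
 [450.614  13.159  45.   ]
 [457.772 125.166  45.   ]]
[[481.535 226.449  45.   ]]
case rim corners [[591.849 232.062  75.   ]
 [576.275 -14.757  75.   ]
 [396.094  -8.132  75.   ]
 [413.596 241.218  75.   ]]
catches [[393.686 174.164 100.   ]
 [384.77   43.723 100.   ]]
marker [[ 543.723 -253.671   17.   ]
 [ 402.746 -262.1     17.   ]]
cam [ 289.793  -15.386 1460.812]
```

>>> step_arm(
  plan="2.7 -2.25 1.5 0 0 -0.094;2.7 -2.25 1.5 0 0 -0.094;2.7 -2.25 1.5 0 0 -0.094;2.7 -2.25 1.5 0 0 -0.094;2.7 -2.25 1.5 0 0 -0.094;2.7 -2.25 1.5 0 0 -0.094;2.7 -2.25 1.5 0 0 -0.094;2.7 -2.25 1.5 0 0 -0.094;0.4 -3.7 0 0 0 -0.094;0.4 -3.7 0 0 0 -0.094;0.4 -3.7 0 0 0 -0.094;0.4 -3.7 0 0 0 -0.094",
  gripper=0.64,
)

```text
time_s: 1.15
tcp_pos: [455.8, 280.3, 289.8]
tcp_rot: [[0.996, 0.086, -0.0], [0.086, -0.996, -0.0], [-0.0, 0.0, -1.0]]
wrist_force: [0.3, -0.2, 0.4]
opening: 60.2
```

>>> step_arm(
  plan="0.4 -3.7 0 0 0 -0.094;0.4 -3.7 0 0 0 -0.094;0.4 -3.7 0 0 0 -0.094;0.4 -3.7 0 0 0 -0.094;0.4 -3.7 0 0 0 -0.094;0.4 -3.7 0 0 0 -0.094;-0.25 -3.66 0 0 0 -0.094;-0.25 -3.66 0 0 0 -0.094;-0.25 -3.66 0 0 0 -0.094;-0.25 -3.66 0 0 0 -0.094;-0.25 -3.66 0 0 0 -0.094;-0.25 -3.66 0 0 0 -0.094",
)

```text
time_s: 2.15
tcp_pos: [464.4, -160.8, 290.0]
tcp_rot: [[0.505, -0.863, 0.0], [-0.863, -0.505, 0.0], [-0.0, -0.0, -1.0]]
wrist_force: [0.3, -0.1, -0.0]
opening: 60.0
```

>>> step_arm(
  plan="-0.2 -3 -2.6 0 0 -0.079;-0.2 -3 -2.6 0 0 -0.079;-0.2 -3 -2.6 0 0 -0.079;-0.2 -3 -2.6 0 0 -0.079;-0.2 -3 -2.6 0 0 -0.079;-0.2 -3 -2.6 0 0 -0.079;0 0 0 0 0 0;0 0 0 0 0 0",
)

```text
time_s: 2.82
tcp_pos: [451.0, -340.3, 132.3]
tcp_rot: [[0.057, -0.998, -0.004], [-0.998, -0.057, 0.001], [-0.001, 0.004, -1.0]]
wrist_force: [-0.5, -0.4, -0.2]
opening: 59.7
```

```bash
python3 - <<'E'
from h import *
s,im=snap('wrist','w1.png');print(s['time_s'],s['tcp_pos'],s['tcp_rot'],s['joint_positions'],s['wrist_force'])
E
```

```text
2.8167 [ 450.994 -340.315  132.267] [[ 0.057 -0.998 -0.004]
 [-0.998 -0.057  0.001]
 [-0.001  0.004 -1.   ]] [  7.556  38.304  43.333 103.686 -32.746  51.552 -20.779] [-0.521 -0.413 -0.21 ]
```

View pics/w1.png

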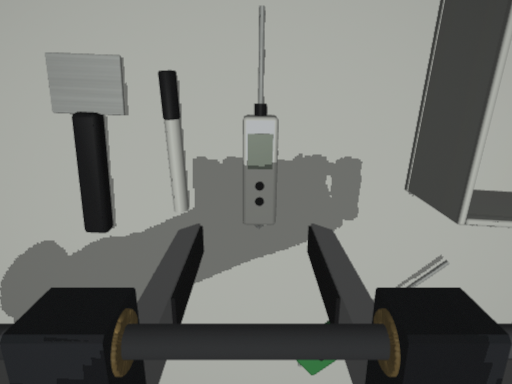

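```bash
python3 - <<'E'
import cv2
im=cv2.imread('pics/w1.png')
cv2.imwrite('pics/w1c.png',cv2.resize(im[95:235,200:320],None,fx=4.2,fy=4.2,interpolation=cv2.INTER_CUBIC))
E
```

```text
(no output)
```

View pics/w1c.png

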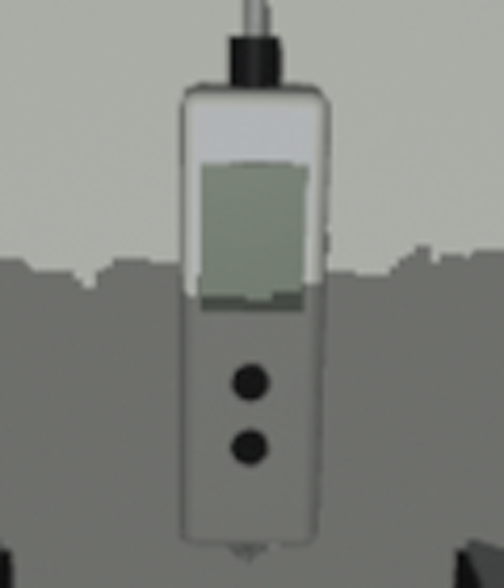

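```bash
python3 - <<'E'
from h import *
d=np.load('pics/w1.npz');st=dict(tcp_pos=d['p'],tcp_rot=d['r'])
c=cam('wrist',st)
p=np.array([[183,95],[328,95],[317,541],[180,541],[255,15],[250,382],[249,447]])/4.2+[200,95]-.4
P=onz(c,p,26);print(P)
print('center',P[:4].mean(0)); v=(P[0]+P[1]-P[2]-P[3])/2;print(np.linalg.norm(v),np.degrees(np.arctan2(v[1],v[0])),np.linalg.norm(P[0]-P[1]),np.linalg.norm(P[2]-P[3]))
print('stem tip',onz(c,[[262,8],[260.5,99]],13))
print('tool yaw',np.degrees(np.arctan2(d['r'][1,0],d['r'][0,0])))
E
```

```text
[[ 507.831 -325.435   26.   ]
 [ 509.666 -357.449   26.   ]
 [ 403.645 -362.878   26.   ]
 [ 401.745 -329.71    26.   ]
 [ 525.805 -340.279   26.   ]
 [ 442.76  -344.227   26.   ]
 [ 426.703 -344.963   26.   ]]
center [ 455.722 -343.868   26.   ]
106.16452681516377 2.6195329637356415 32.066203891584294 33.22164640861102
stem tip [[ 602.61  -337.23    13.   ]
 [ 524.699 -340.716   13.   ]]
tool yaw -86.73769282456475
```

>>> step_arm(
  plan="0.18 -0.18 -2.5 0 0 -0.006;0.17 -0.18 -2.5 0 0 -0.005;0 0 -2.5 0 0 0;0 0 -1.5 0 0 0;0 0 -0.8 0 0 0;0 0 0 0 0 0;0 0 0 0 0 0;0 0 0 0 0 0",
)

```text
time_s: 3.53
tcp_pos: [457.7, -343.3, 37.6]
tcp_rot: [[0.05, -0.999, 0.002], [-0.999, -0.05, -0.001], [0.001, -0.002, -1.0]]
wrist_force: [-0.3, -0.2, -0.1]
opening: 59.9
```

```bash
python3 - <<'E'
from h import *
s,im=snap('wrist','w2.png');print(s['time_s'],s['tcp_pos'],s['tcp_rot'],s['joint_positions'],s['wrist_force'])
E
```

```text
3.5333 [ 457.68  -343.299   37.588] [[ 0.05  -0.999  0.002]
 [-0.999 -0.05  -0.001]
 [ 0.001 -0.002 -1.   ]] [ 11.733  45.335  36.644 107.061 -40.231  41.138 -15.379] [-0.308 -0.161 -0.079]
```

View pics/w2.png

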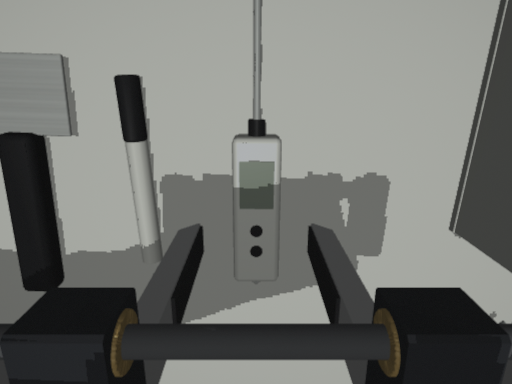

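```bash
python3 - <<'E'
from h import *
d=np.load('pics/w2.npz');st=dict(tcp_pos=d['p'],tcp_rot=d['r'])
c=cam('wrist',st)
P=onz(c,[[233,136],[281.5,136],[278.5,278.5],[235,278.5],[256.5,231],[256.3,251]],26);print(P)
print('center',P[:4].mean(0)); v=(P[0]+P[1]-P[2]-P[3])/2;print(np.linalg.norm(v),np.degrees(np.arctan2(v[1],v[0])))
print(ctrl.state()['tcp_pos'],np.degrees(np.arctan2(d['r'][1,0],d['r'][0,0])))
E
```

```text
[[ 509.946 -325.454   26.   ]
 [ 511.55  -357.701   26.   ]
 [ 404.575 -363.137   26.   ]
 [ 402.987 -330.362   26.   ]
 [ 442.452 -344.575   26.   ]
 [ 426.566 -345.242   26.   ]]
center [ 457.264 -344.164   26.   ]
107.09180019175885 2.767930633249446
[ 457.58  -343.415   37.509] -87.14747599908574
```

>>> step_arm(
  plan="0 -0.06 -0.8 0 0 -0.003;0 0 -0.8 0 0 0;0 0 -0.7 0 0 0;0 0 0 0 0 0;0 0 0 0 0 0",
)

```text
time_s: 4.0
tcp_pos: [455.9, -343.3, 12.2]
tcp_rot: [[0.045, -0.999, -0.001], [-0.999, -0.045, 0.001], [-0.001, 0.001, -1.0]]
wrist_force: [-0.4, -0.4, 0.1]
opening: 60.1
```

>>> step_arm(
  plan="0 0 0 0 0 0;0 0 0 0 0 0;0 0 0 0 0 0;0 0 0 0 0 0;0 0 0 0 0 0;0 0 0 0 0 0",
  gripper=0.25,
  newtons=15,
)

```text
time_s: 4.5
tcp_pos: [456.5, -343.6, 13.1]
tcp_rot: [[0.046, -0.999, 0.0], [-0.999, -0.046, -0.0], [0.0, -0.0, -1.0]]
wrist_force: [0.4, 0.1, -0.1]
opening: 24.7
```

```bash
python3 - <<'E'
from h import *
s,im=snap('wrist','w3.png');print(s['time_s'],s['tcp_pos'],s['opening'],s['wrist_force'])
E
```

```text
4.5 [ 456.518 -343.649   13.114] 24.662795803664107 [ 0.404  0.056 -0.133]
```

View pics/w3.png

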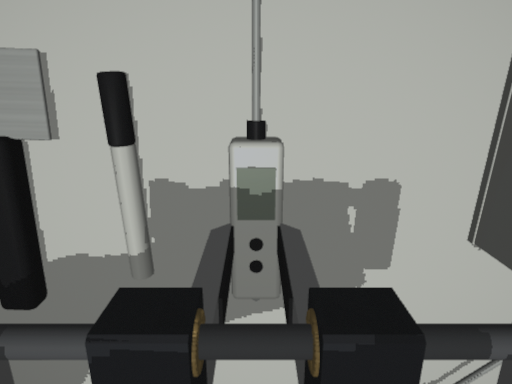

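>>> step_arm(
  plan="0 0 0 0 0 0;0 0 0 0 0 0;0 0 0 0 0 0;0 0 0 0 0 0",
  gripper=0.1,
  newtons=20,
)

```text
time_s: 4.88
tcp_pos: [456.5, -343.6, 13.0]
tcp_rot: [[0.046, -0.999, 0.0], [-0.999, -0.046, -0.0], [0.0, -0.0, -1.0]]
wrist_force: [-0.0, -0.4, 0.4]
opening: 9.4
```

```bash
python3 - <<'E'
from h import *
s,im=snap('wrist','w4.png')
s,im=snap('scene','s4.png');cv2.imwrite('pics/s4c.png',cv2.resize(im[100:230,110:240],None,fx=4.5,fy=4.5))
E
```

```text
(no output)
```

View pics/w4.png

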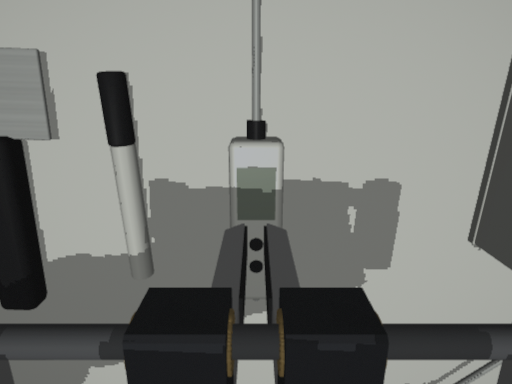

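View pics/s4c.png

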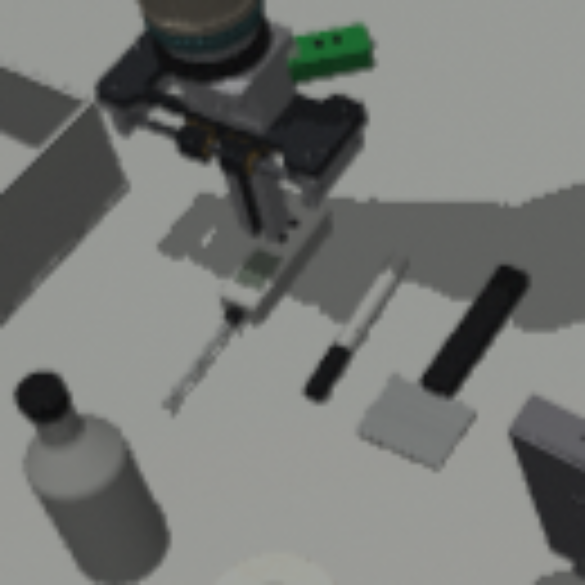

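```bash
python3 - <<'E'
from h import *
s,im=snap('top','t4.png');print(s['tcp_pos'],s['time_s'])
cv2.imwrite('pics/t4c.png',cv2.resize(im[160:240,300:380],None,fx=7,fy=7,interpolation=cv2.INTER_CUBIC))
s4=cv2.imread('pics/s4.png');cv2.imwrite('pics/s4d.png',cv2.resize(s4[125:185,135:195],None,fx=10,fy=10,interpolation=cv2.INTER_CUBIC))
c=cam('scene')
p=np.array([456.5,-343.6,13.0])
print('tcp z13,26,33 in scene crop', (proj(c,[p,p+[0,0,13],p+[0,0,20]])-[135,125]+.5)*10)
# body top corners & bottom
x=lambda a,b,z:[457+a,-344+b,z]
print((proj(c,[x(55,17,26),x(55,-17,26),x(-55,-17,26),x(-55,17,26),x(55,17,0),x(-55,17,0)])-[135,125]+.5)*10)
E
```

```text
[ 456.486 -343.597   12.994] 4.9833
tcp z13,26,33 in scene crop [[367.82  331.824]
 [360.905 307.575]
 [357.129 294.337]]
[[306.432 439.01 ]
 [223.168 401.624]
 [409.085 183.957]
 [490.008 218.132]
 [321.492 485.965]
 [501.23  266.885]]
```

View pics/s4d.png

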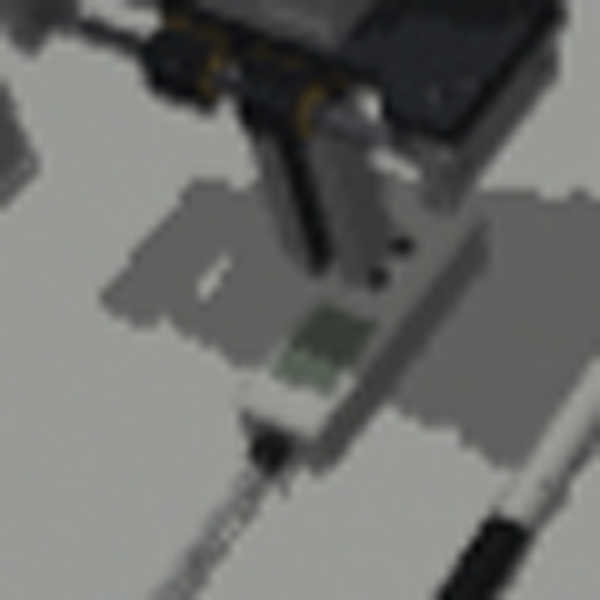

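View pics/t4c.png

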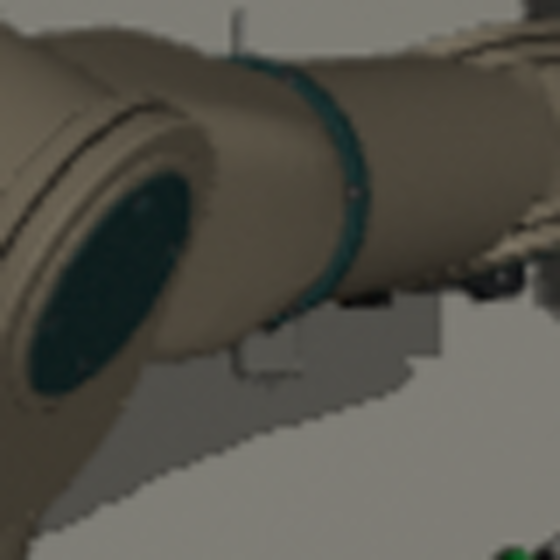

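```bash
python3 - <<'E'
from h import *
c=cam('scene')
for z in (13,20,30,40,50): print(z,(proj(c,[[464.5,-343.6+dy,z] for dy in (-10,0,10)])-[135,125]+.5)*10)
# intersect the ray of fingertip pixel with vertical plane x=464.5
K,Rc,C=c
for px in [(318,275),(340,280),(362,285)]:
    uv=np.array(px)/10+[135,125]-.5
    d=Rc@np.linalg.inv(K)@np.r_[uv,1];print(px,C+d*((464.5-C[0])/d[0]))
w=cam('wrist',dict(tcp_pos=np.load('pics/w4.npz')['p'],tcp_rot=np.load('pics/w4.npz')['r']))
for z in (13,26,40): print(z,proj(w,[[456.5,-343.6+dy,z] for dy in (-4.7,0,4.7)]))
E
```

```text
13 [[330.556 337.237]
 [354.497 347.746]
 [378.539 358.3  ]]
20 [[326.664 324.246]
 [350.712 334.778]
 [374.863 345.355]]
30 [[321.037 305.469]
 [345.24  316.033]
 [369.548 326.643]]
40 [[315.332 286.428]
 [339.692 297.025]
 [364.159 307.669]]
50 [[309.546 267.119]
 [334.066 277.749]
 [358.693 288.425]]
(318, 275) [ 464.5   -350.735   47.505]
(340, 280) [ 464.5   -341.143   50.189]
(362, 285) [ 464.5   -331.628   52.852]
13 [[262.837 217.266]
 [255.902 216.97 ]
 [248.963 216.674]]
26 [[263.307 224.629]
 [255.973 224.319]
 [248.635 224.008]]
40 [[263.878 233.569]
 [256.06  233.241]
 [248.237 232.913]]
```

```bash
python3 - <<'E'
import cv2
for n in ('w2','w4'):
    im=cv2.imread(f'pics/{n}.png')
    cv2.imwrite(f'pics/{n}f.png',cv2.resize(im[200:300,190:325],None,fx=5.5,fy=5.5,interpolation=cv2.INTER_CUBIC))
E
```

```text
(no output)
```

View pics/w2f.png

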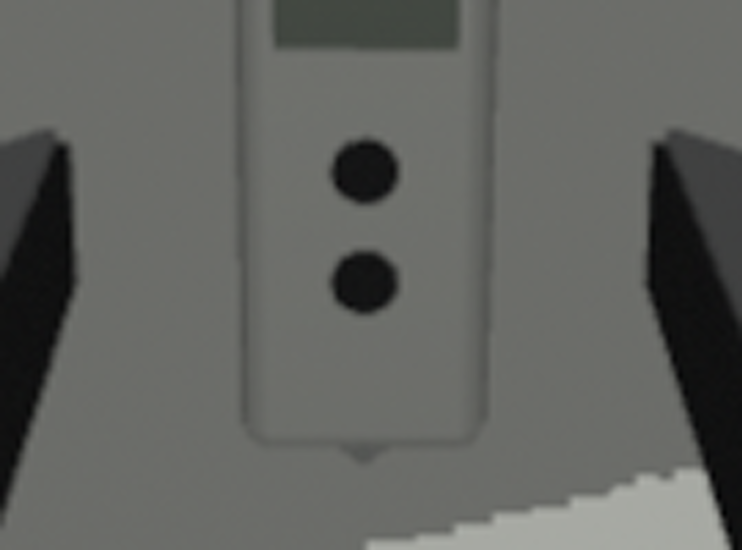

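View pics/w4f.png

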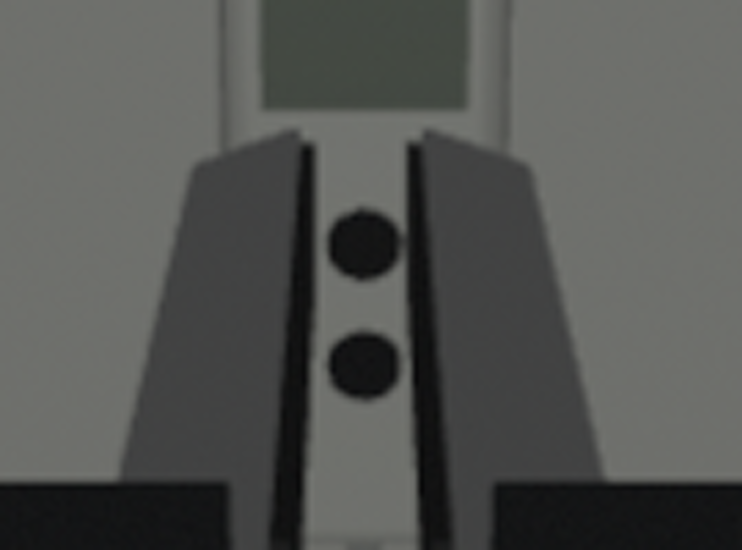

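>>> step_arm(
  plan="0 0 0 0 0 0;0 0 0 0 0 0;0 0 0 0 0 0;0 0 0 0 0 0;0 0 0 0 0 0;0 0 0 0 0 0",
  gripper=0.64,
)

```text
time_s: 5.53
tcp_pos: [456.5, -343.6, 13.0]
tcp_rot: [[0.046, -0.999, 0.0], [-0.999, -0.046, -0.0], [0.0, -0.0, -1.0]]
wrist_force: [0.3, 0.3, -0.0]
opening: 46.3
```

>>> step_arm(
  plan="0 0 -0.6 0 0 0;0 0 -0.6 0 0 0;0 0 -0.4 0 0 0;0 0 -0.3 0 0 0;0 0 -0.3 0 0 0;0 0 -0.3 0 0 0;0 0 0 0 0 0;0 0 0 0 0 0",
)

```text
time_s: 6.2
tcp_pos: [456.4, -343.6, -12.2]
tcp_rot: [[0.046, -0.999, -0.0], [-0.999, -0.046, 0.0], [-0.0, 0.0, -1.0]]
wrist_force: [-0.0, -0.0, -0.4]
opening: 59.9
```

```bash
python3 - <<'E'
from h import *
s,im=snap('scene','s5.png');print(s['tcp_pos'],s['time_s'],s['opening'],s['wrist_force'])
cv2.imwrite('pics/s5d.png',cv2.resize(im[125:185,135:195],None,fx=10,fy=10,interpolation=cv2.INTER_CUBIC))
E
```

```text
[ 456.358 -343.571  -12.165] 6.2 59.86680087039273 [-0.028 -0.022 -0.405]
```

View pics/s5d.png

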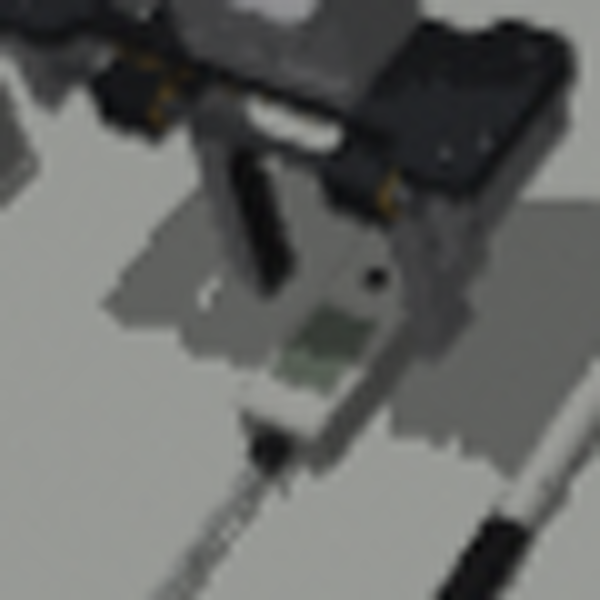

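>>> step_arm(
  plan="0 0 -0.3 0 0 0;0 0 -0.3 0 0 0;0 0 -0.2 0 0 0;0 0 -0.2 0 0 0;0 0 0 0 0 0;0 0 0 0 0 0;0 0 0 0 0 0",
)

```text
time_s: 6.83
tcp_pos: [456.5, -343.6, -22.0]
tcp_rot: [[0.046, -0.999, 0.0], [-0.999, -0.046, -0.0], [0.0, -0.0, -1.0]]
wrist_force: [-0.2, 0.3, 0.8]
opening: 60.3
```

>>> step_arm(
  plan="0 0 0 0 0 0;0 0 0 0 0 0;0 0 0 0 0 0;0 0 0 0 0 0;0 0 0 0 0 0;0 0 0 0 0 0;0 0 0 0 0 0;0 0 0 0 0 0",
  gripper=0.22,
  newtons=15,
)

```text
time_s: 7.5
tcp_pos: [456.5, -343.7, -22.0]
tcp_rot: [[0.046, -0.999, 0.0], [-0.999, -0.046, -0.0], [0.0, -0.0, -1.0]]
wrist_force: [-0.5, -0.1, 1.3]
opening: 34.0
```

```bash
python3 - <<'E'
from h import *
s,im=snap('wrist','w6.png');print(s['tcp_pos'],s['time_s'],s['opening'],s['wrist_force'])
E
```

```text
[ 456.493 -343.665  -21.976] 7.5 33.986610078804404 [-0.464 -0.066  1.254]
```

View pics/w6.png

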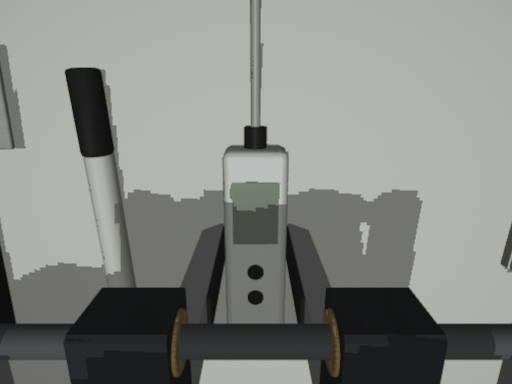

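>>> step_arm(
  plan="0 0 0.3 0 0 0;0 0 1 0 0 0;0 0 2 0 0 0;0 0 3 0 0 0;0 0 3 0 0 0;0 0 3 0 0 0;0 0 2 0 0 0;0 0 0.7 0 0 0;0 0 0 0 0 0",
)

```text
time_s: 8.3
tcp_pos: [457.3, -344.3, 129.9]
tcp_rot: [[0.046, -0.999, 0.003], [-0.999, -0.046, -0.002], [0.002, -0.003, -1.0]]
wrist_force: [-0.2, -0.1, -1.9]
opening: 33.7
```

>>> step_arm(
  plan="0.06 1.1 0 0 0 0.06;0.12 2.2 0 0 0 0.12;0.12 2.2 0 0 0 0.12;0.12 2.2 0 0 0 0.12;0.12 2.2 0 0 0 0.12;0.12 2.2 0 0 0 0.12;0.12 2.2 0 0 0 0.12;0.12 2.2 0 0 0 0.12;0.12 2.2 0 0 0 0.12;0.12 2.2 0 0 0 0.12;0.12 2.2 0 0 0 0.12;0.12 2.2 0 0 0 0.12",
)

```text
time_s: 9.3
tcp_pos: [468.8, -89.0, 126.6]
tcp_rot: [[0.99, -0.138, -0.003], [-0.138, -0.99, 0.001], [-0.003, -0.0, -1.0]]
wrist_force: [0.7, 0.3, -2.0]
opening: 33.9
```

>>> step_arm(
  plan="0.12 2.2 0 0 0 0.081;0.06 1.1 0 0 0 0;0 0 0 0 0 0;0 0 0 0 0 0;0 0 0 0 0 0;0 0 0 0 0 0",
)

```text
time_s: 9.8
tcp_pos: [471.9, -59.3, 127.8]
tcp_rot: [[0.998, -0.067, -0.0], [-0.067, -0.998, -0.001], [-0.0, 0.001, -1.0]]
wrist_force: [-0.0, 0.4, -1.4]
opening: 34.0
```

```bash
python3 - <<'E'
from h import *
s,im=snap('wrist','w7.png');print(s['tcp_pos'],s['tcp_rot'],s['time_s'],s['opening'],s['wrist_force'],s['joint_positions'])
E
```

```text
[471.852 -59.3   127.831] [[ 0.998 -0.067 -0.   ]
 [-0.067 -0.998 -0.001]
 [-0.     0.001 -1.   ]] 9.8 34.031661314449494 [-0.009  0.367 -1.371] [-11.683  26.929  21.819 117.128 -15.537  38.666  16.35 ]
```

View pics/w7.png

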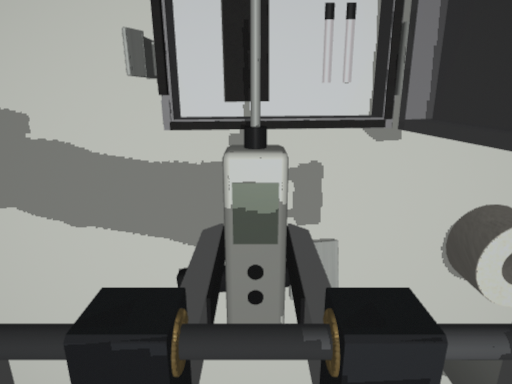

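```bash
python3 - <<'E'
import cv2
im=cv2.imread('pics/w7.png')
cv2.imwrite('pics/w7a.png',cv2.resize(im[0:110,200:300],None,fx=5,fy=5,interpolation=cv2.INTER_CUBIC))
cv2.imwrite('pics/w7b.png',cv2.resize(im[120:240,200:310],None,fx=5,fy=5,interpolation=cv2.INTER_CUBIC))
for r in (5,20,40,60,80,95):
    print(r,im[r,215:280].mean(1).astype(int))
for cc in (230,240,265): print(cc,im[90:112,cc].mean(1).astype(int))
E
```

```text
5 [190 190 190 190 190 171 111  52  32  34  32  33  33  34  33  33  33  32
  33  34  33  32  33  32  33  32  32  32  33  31  31  33  34  33  37  70
 106 122 133 151 163 152 136 125 109  80  32  32  32  32  32  29  22  84
 155 190 190 190 190 190 190 190 190 190 190]
20 [191 191 190 190 191 191 160  58  39  35  34  32  32  34  33  34  34  33
  33  34  34  34  33  33  32  33  33  35  30  24  23  23  23  27  36  70
 106 123 135 152 165 153 137 125 109  79  33  34  34  34  33  34  30  84
 155 191 191 191 191 191 191 191 190 191 191]
40 [192 192 192 192 192 192 182 137  57  34  34  33  33  33  33  34  34  33
  34  34  32  32  32  33  33  33  33  30  24  24  24  24  23  24  31  68
 106 123 135 152 166 154 138 125 112  86  34  34  35  34  34  34  35  86
 156 192 192 192 192 192 192 192 192 192 192]
60 [193 192 193 193 193 193 193 174 111  46  34  34  34  34  34  33  35  35
  34  34  33  32  33  33  32  32  33  34  31  24  23  23  24  28  34  66
 105 123 135 153 167 155 125  98 103  65  34  34  34  33  34  31  25  86
 157 193 193 193 193 193 193 193 193 193 193]
80 [193 194 193 194 193 193 194 193 163  59  41  35  34  34  34  34  35  33
  34  33  34  34  33  33  33  34  34  31  25  24  24  25  24  23  29  66
 104 122 134 153 167 154 138 125 103  63  34  36  35  33  34  35  32  85
 157 194 194 194 193 193 194 193 194 193 194]
95 [194 194 194 194 194 194 194 194 174 113  52  34  34  34  35  32  33  34
  35  35  34  33  34  34  34  34  35  36  33  29  23  25  25  28  33  64
 102 122 135 153 165 154 137 125 101  62  34  35  34  34  35  34  34  87
 158 194 194 194 194 194 194 194 193 194 194]
230 [ 35  34  34  34  34  32  35  34  35  34  35 109 172 194 194 194 194 194
 194 194 194 194]
240 [ 34  35  34  34  35  34  34  35  35  36  34 131 183 194 194 194 194 194
 194 194 194 194]
265 [ 35  34  35  34  34  35  35  34  34  34  38 154 194 194 194 195 194 195
 194 194 195 194]
```

View pics/w7a.png

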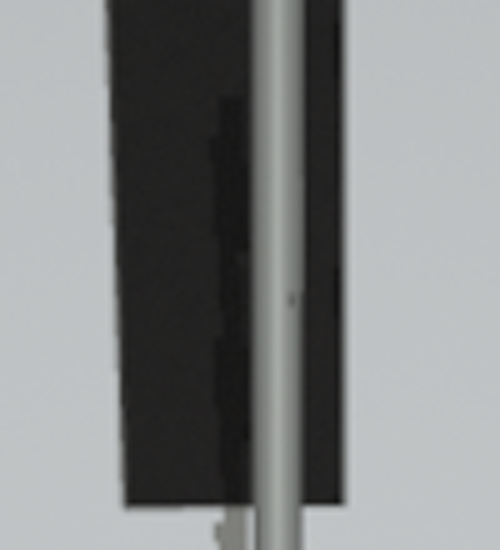

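View pics/w7b.png

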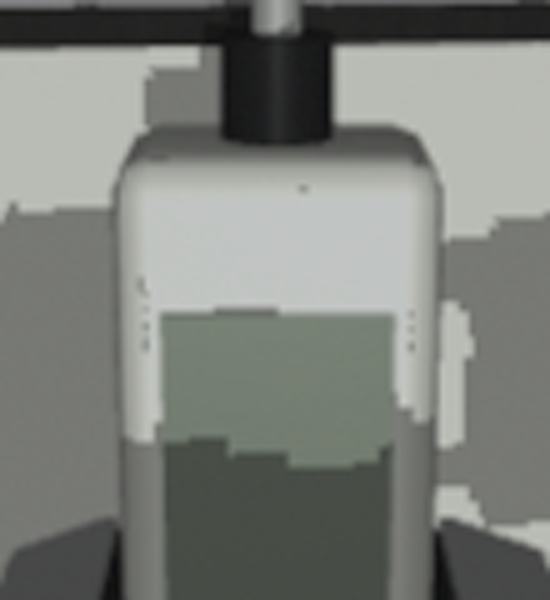

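```bash
python3 - <<'E'
import cv2
from h import *
for n,rs,cs in (('w2',(125,145),(240,275)),('w2',(265,290),(240,248,268)),('w7',(138,165),(235,275)),('w1',(108,125),(250,272)),('w1',(215,232),(250,272))):
    im=cv2.imread(f'pics/{n}.png').astype(int)
    for c in cs: print(n,rs,c,im[rs[0]:rs[1],c].mean(1).astype(int))
def W(n):
    d=np.load(f'pics/{n}.npz');return cam('wrist',dict(tcp_pos=d['p'],tcp_rot=d['r'])),d
c,d=W('w7')
ptool=lambda P:(P-d['p'])@d['r']
for zt in (-22,-48): 
    P=onz(c,[[237,145],[275,145],[237,151.5],[275,151.5]],d['p'][2]-zt); print(zt,ptool(P))
# side edges
P=onz(c,[[224,210],[288,210],[223.5,160],[288,160]],d['p'][2]+48);print('sides',ptool(P))
P=onz(c,[[221.2,5],[224.2,95],[268.5,5],[268.4,95],[230,101],[265,100.8]],45);print('recess',P)
E
```

```text
w2 (125, 145) 240 [167 167 167 166 167 167 166 167 142  96  70  73  91 116 139 153 161 170
 175 176]
w2 (125, 145) 275 [166 166 167 166 167 167 166 167 158 116  73  72  84 110 136 151 159 168
 174 176]
w2 (265, 290) 240 [108 108 108 107 108 108 108 108 108 107 108 108 108 107 102  96 101 107
 106 107 107 107 107 107 106]
w2 (265, 290) 248 [108 109 108 108 107 108 107 108 108 108 108 107 108 107 102  97 101 106
 107 107 107 106 106 106 107]
w2 (265, 290) 268 [108 108 108 108 108 108 108 108 108 107 107 108 107 108 103  94 101 107
 107 107 107 106 106 107 107]
w7 (138, 165) 235 [118 118 118 119 118 118 107  88  80  83  85  87  96 113 134 153 164 171
 177 184 189 193 193 194 194 194 193]
w7 (138, 165) 275 [184 184 184 184 184 184 156 103  76  78  80  82  91 109 132 153 164 171
 178 185 190 194 194 194 194 194 194]
w1 (108, 125) 250 [169 169 169 169 169 169 144  99  98 134 156 170 178 179 179 179 180]
w1 (108, 125) 272 [169 169 169 169 169 169 155 111  87 125 152 165 175 180 179 179 179]
w1 (215, 232) 250 [111 111 111 111 111 111 111 110 104  99 105 109 109 109 109 108 109]
w1 (215, 232) 272 [109 109 108 108 108 108 108 108 102  98 105 109 109 109 109 109 109]
-22 [[ -9.992 -52.582 -22.05 ]
 [ 11.694 -52.59  -22.054]
 [-10.048 -48.835 -22.046]
 [ 11.758 -48.844 -22.05 ]]
-48 [[ -8.586 -56.732 -48.054]
 [ 10.17  -56.739 -48.057]
 [ -8.635 -53.491 -48.051]
 [ 10.225 -53.499 -48.054]]
sides [[-15.884 -22.636 -48.02 ]
 [ 17.536 -22.651 -48.025]
 [-15.448 -49.197 -48.046]
 [ 16.796 -49.21  -48.051]]
recess [[455.304  88.796  45.   ]
 [451.309  20.511  45.   ]
 [492.518  86.293  45.   ]
 [488.616  18.006  45.   ]
 [455.772  15.285  45.   ]
 [485.467  13.456  45.   ]]
```

```bash
python3 - <<'E'
from h import *
def W(n):
    d=np.load(f'pics/{n}.npz');return cam('wrist',dict(tcp_pos=d['p'],tcp_rot=d['r'])),d
for n,rf,rb,cc in (('w1',114.3,223.6,261),('w2',133.3,280,257)):
    c,d=W(n)
    F=onz(c,[[cc,rf]],1)[0];B=onz(c,[[cc,rb]],25)[0]
    print(n,F,B,(F+B)/2,np.linalg.norm((F-B)[:2]),'cam',c[2])
E
```

```text
w1 [ 509.71  -342.982    1.   ] [ 402.273 -349.311   25.   ] [ 455.991 -346.146   13.   ] 107.6231447224329 cam [ 534.985 -336.201  346.468]
w2 [ 509.665 -342.479    1.   ] [ 402.031 -347.886   25.   ] [ 455.848 -345.182   13.   ] 107.76937261365006 cam [ 540.384 -339.275  252.29 ]
```

>>> step_arm(
  plan="0.04 1.4 0 0 0 0.008;0 2.6 0 0 0 0;0 2.6 0 0 0 0;0 2.6 0 0 0 0;0 2.6 0 0 0 0;0 1.3 -0.5 0 0 0;0 0 -1.5 0 0 0;0 0 -1.5 0 0 0;0 0 -1.2 0 0 0;0 0 -0.8 0 0 0;0 0 0 0 0 0;0 0 0 0 0 0",
)

```text
time_s: 10.85
tcp_pos: [472.4, 72.5, 72.7]
tcp_rot: [[0.998, -0.057, -0.001], [-0.057, -0.998, -0.001], [-0.001, 0.001, -1.0]]
wrist_force: [0.3, 0.6, -0.3]
opening: 34.0
```

```bash
python3 - <<'E'
from h import *
s,im=snap('wrist','w8.png');print(s['tcp_pos'],s['tcp_rot'],s['time_s'],s['opening'],s['wrist_force'])
s,im=snap('scene','s8.png');print(s['tcp_pos'])
cv2.imwrite('pics/s8d.png',cv2.resize(im[140:260,220:350],None,fx=5,fy=5,interpolation=cv2.INTER_CUBIC))
E
```

```text
[472.412  72.481  72.748] [[ 0.998 -0.057 -0.001]
 [-0.057 -0.998 -0.001]
 [-0.001  0.001 -1.   ]] 10.85 33.95150307856607 [ 0.343  0.617 -0.26 ]
[472.843  72.687  73.208]
```

View pics/w8.png

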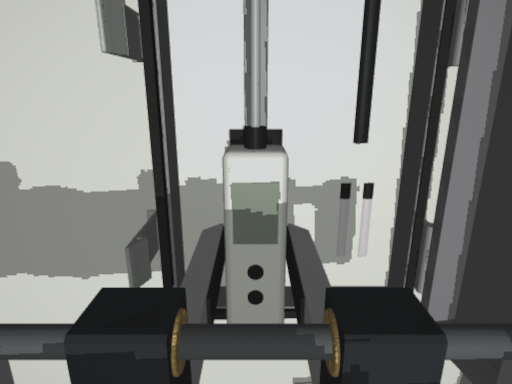

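View pics/s8d.png

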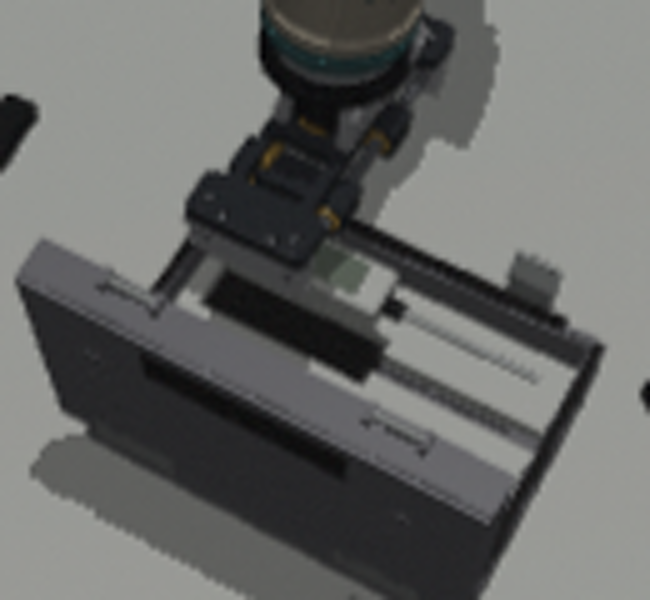

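```bash
python3 - <<'E'
from h import *
im=cv2.imread('pics/w8.png').astype(int)
for r in (133,136): print(r,im[r,222:292].mean(1).astype(int))
for c in (233,240,272,279): print(c,im[122:148,c].mean(1).astype(int))
for r in (20,60,100): print(r,im[r,238:275].mean(1).astype(int))
E
```

```text
133 [216 216 215 215 215 216 196 127  60  39  39  40  39  39  39  39  39  39
  38  40  36  26  23  25  27  28  29  29  31  32  35  40  48  51  48  40
  36  33  31  31  29  29  26  23  28  34  39  38  39  38  39  39  39  38
  38  39  38  35  32  56 150 215 215 216 216 215 216 216 216 215]
136 [216 215 216 216 215 215 197 127  60  39  39  39  39  39  40  40  39  37
  33  33  30  27  20  24  27  27  29  30  31  33  36  39  46  50  46  41
  36  33  31  31  28  27  26  24  27  34  39  38  37  39  39  39  38  39
  39  37  37  34  32  69 157 215 215 215 215 216 216 215 216 216]
233 [215 215 215 216 215 215 194 123  39  40  40  40  40  39  39  38  39  32
  28  27  27  27  47  77  90  88]
240 [215 216 215 216 215 215 195 124  38  39  39  38  38  39  33  27  32  32
  28  27  28  28  46  76  90  92]
272 [215 215 215 216 216 215 193 121  37  39  38  39  38  39  39  39  39  38
  39  37  37  37  51  75  86  88]
279 [215 215 215 215 215 215 193 122  34  33  35  35  36  33  34  34  34  35
  34  33  35  34  39  66  82  87]
20 [213 213 213 213 213 180  83  88  88  89  88  87  94 119 137 150 170 184
 170 153 140 122 124 149 149 149 149 148 131 113 174 212 212 213 212 213
 213]
60 [214 214 214 214 215 189 133 152 134  90  89  85  90 119 137 151 172 186
 173 154 140 124 128 152 153 153 153 134  87 130 194 214 214 214 214 214
 214]
100 [215 215 215 215 215 206 166 117  88  89  89  88  94 115 136 151 169 184
 171 154 140 120 124 149 149 149 131  88  99 163 215 215 215 215 215 215
 215]
```

```bash
python3 - <<'E'
from h import *
d=np.load('pics/w8.npz');c=cam('wrist',dict(tcp_pos=d['p'],tcp_rot=d['r']))
P=onz(c,[[229,129],[281.6,129],[229,136],[281.6,136]],45);print(P,(P-d['p'])@d['r'])
P=onz(c,[[256,144.7]],d['p'][2]+22);print((P-d['p'])@d['r'])
print(ctrl.state()['tcp_pos'])
E
```

```text
[[457.465 129.438  45.   ]
 [494.683 127.311  45.   ]
 [457.074 124.507  45.   ]
 [494.51  122.368  45.   ]] [[-18.179 -56.021  27.725]
 [ 19.1   -56.036  27.702]
 [-18.286 -51.076  27.728]
 [ 19.211 -51.092  27.705]]
[[  0.857 -52.751 -22.032]]
[473.088  72.935  73.467]
```

>>> step_arm(
  plan="0 0 -1 0 0 0;0 0 -1 0 0 0;0 0 -1 0 0 0;0 0 -0.6 0 0 0;0 0 -0.3 0 0 0;0 0 0 0 0 0;0 0 0 0 0 0;0 0 0 0 0 0;0 0 0 0 0 0;0 0 0 0 0 0",
)

```text
time_s: 11.78
tcp_pos: [472.8, 73.5, 34.3]
tcp_rot: [[0.998, -0.056, 0.001], [-0.056, -0.998, 0.0], [0.001, -0.0, -1.0]]
wrist_force: [0.6, 0.2, -2.2]
opening: 33.7
```

```bash
python3 - <<'E'
from h import *
s,im=snap('wrist','w9.png');print(s['tcp_pos'],s['tcp_rot'],s['time_s'],s['opening'],s['wrist_force'])
cv2.imwrite('pics/w9c.png',cv2.resize(im[90:240,200:312],None,fx=4,fy=4,interpolation=cv2.INTER_CUBIC))
for r in (135,140): print(r,im[r,215:298].mean(1).astype(int))
for c in (231,238,274,281): print(c,im[122:150,c].mean(1).astype(int))
print(ctrl.state()['tcp_pos'])
E
```

```text
[472.75   73.504  34.33 ] [[ 0.998 -0.056  0.001]
 [-0.056 -0.998  0.   ]
 [ 0.001 -0.    -1.   ]] 11.7833 33.68098075769767 [ 0.551  0.247 -2.242]
135 [208 207 207 207 207 208 208 208 208 208 208 208 208 208 208 208 208 208
 208 208 208 208 209 208 208 208 188 122  58  33  24  26  27  27  28  29
  31  34  37  44  48  45  39  35  32  29  29  28  27  25  23  39  57 121
 188 208 208 209 208 208 208 208 208 209 208 209 208 208 208 208 208 208
 208 208 208 208 208 208 208 208 208 208 208]
140 [207 207 207 207 208 207 207 208 187 123  65  36  36  38  38  37  37  37
  37  37  38  38  37  37  38  38  38  34  24  20  22  25  26  28  27  29
  31  33  37  43  47  44  38  34  32  29  29  27  25  25  23  24  33  37
  37  37  37  35  32  36  36  36  36  36  37  37  36  32  26  32  53 104
 170 208 208 208 209 208 208 208 208 207 208]
231 [208 208 208 208 208 208 209 208 208 208 208 208 208 208 208 185 118  37
  37  37  37  31  34  70  86  85  89  94]
238 [208 208 208 208 208 208 209 208 208 208 208 208 208 208 208 186 118  36
  37  38  32  26  45  73  86  88  91  93]
274 [208 208 208 208 208 208 208 208 208 208 208 208 208 208 208 186 118  36
  36  36  37  30  43  70  81  84  86  89]
281 [208 208 208 208 208 208 208 208 208 208 208 208 208 208 208 186 118  36
  36  35  36  37  36  40  67  81  83  86]
[472.703  73.519  34.252]
```

View pics/w9c.png

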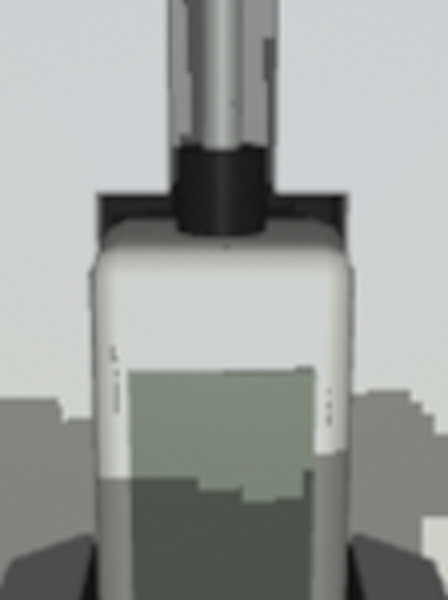

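```bash
python3 - <<'E'
from h import *
d=np.load('pics/w9.npz');c=cam('wrist',dict(tcp_pos=d['p'],tcp_rot=d['r']))
P=onz(c,[[224,138],[286.3,138]],45);print(P,(P-d['p'])@d['r'])
P=onz(c,[[256,144.0]],d['p'][2]+22);print((P-d['p'])@d['r'])
E
```

```text
[[457.495 129.425  45.   ]
 [494.875 127.341  45.   ]] [[-18.35  -54.983 -10.669]
 [ 19.088 -54.992 -10.643]]
[[  0.857 -53.144 -21.987]]
```

>>> step_arm(
  plan="-0.01 -0.12 -0.3 0 0 0;0 0 -0.3 0 0 0;0 0 -0.2 0 0 0;0 0 -0.1 0 0 0;0 0 0 0 0 0;0 0 0 0 0 0;0 0 0 0 0 0",
)

```text
time_s: 12.42
tcp_pos: [472.4, 72.2, 25.0]
tcp_rot: [[0.998, -0.056, 0.0], [-0.056, -0.998, 0.0], [0.0, -0.0, -1.0]]
wrist_force: [-0.4, 0.1, -1.7]
opening: 33.4
```

>>> step_arm(
  plan="0 0 -0.06 0 0 0;0 0 -0.06 0 0 0;0 0 -0.06 0 0 0;0 0 -0.06 0 0 0;0 0 -0.06 0 0 0;0 0 -0.06 0 0 0;0 0 -0.06 0 0 0;0 0 -0.06 0 0 0",
)

```text
time_s: 13.08
tcp_pos: [472.4, 72.2, 20.1]
tcp_rot: [[0.998, -0.056, 0.0], [-0.056, -0.998, 0.0], [0.0, -0.0, -1.0]]
wrist_force: [-0.3, -0.3, -1.5]
opening: 34.0
```

>>> step_arm(
  plan="0 0 -0.05 0 0 0;0 0 -0.05 0 0 0;0 0 -0.05 0 0 0;0 0 -0.05 0 0 0;0 0 -0.05 0 0 0;0 0 -0.05 0 0 0;0 0 -0.05 0 0 0;0 0 -0.05 0 0 0;0 0 -0.05 0 0 0;0 0 -0.05 0 0 0;0 0 -0.05 0 0 0;0 0 -0.05 0 0 0",
)

```text
time_s: 14.08
tcp_pos: [472.3, 72.2, 14.1]
tcp_rot: [[0.998, -0.056, -0.0], [-0.056, -0.998, 0.0], [-0.0, -0.0, -1.0]]
wrist_force: [-0.3, 0.7, -0.8]
opening: 33.7
```

>>> step_arm(
  plan="0 0 -0.03 0 0 0;0 0 -0.03 0 0 0;0 0 -0.03 0 0 0;0 0 -0.03 0 0 0;0 0 -0.03 0 0 0;0 0 0 0 0 0",
)

```text
time_s: 14.58
tcp_pos: [472.3, 72.2, 12.6]
tcp_rot: [[0.998, -0.056, -0.0], [-0.056, -0.998, 0.0], [-0.0, -0.0, -1.0]]
wrist_force: [0.3, -0.2, -1.2]
opening: 34.0
```

>>> step_arm(
  plan="0 0 -0.03 0 0 0;0 0 -0.03 0 0 0;0 0 -0.03 0 0 0;0 0 -0.03 0 0 0;0 0 0 0 0 0",
)

```text
time_s: 15.0
tcp_pos: [472.3, 72.2, 11.4]
tcp_rot: [[0.998, -0.056, -0.0], [-0.056, -0.998, 0.0], [-0.0, -0.0, -1.0]]
wrist_force: [0.2, -0.7, -1.4]
opening: 33.7
```

>>> step_arm(
  plan="0 0 -0.02 0 0 0;0 0 -0.02 0 0 0;0 0 0 0 0 0",
)

```text
time_s: 15.25
tcp_pos: [472.3, 72.2, 11.0]
tcp_rot: [[0.998, -0.056, -0.0], [-0.056, -0.998, -0.0], [-0.0, 0.0, -1.0]]
wrist_force: [0.1, -0.3, -1.1]
opening: 33.4
```

>>> step_arm(
  plan="0 0 -0.02 0 0 0;0 0 -0.02 0 0 0;0 0 0 0 0 0",
)

```text
time_s: 15.5
tcp_pos: [472.3, 72.2, 11.0]
tcp_rot: [[0.998, -0.056, 0.0], [-0.056, -0.998, 0.0], [0.0, -0.0, -1.0]]
wrist_force: [-1.2, -0.1, 3.8]
opening: 33.7
```

>>> step_arm(
  plan="0 0 -0.02 0 0 0;0 0 -0.02 0 0 0;0 0 0 0 0 0",
)

```text
time_s: 15.75
tcp_pos: [472.4, 72.2, 11.0]
tcp_rot: [[0.998, -0.056, 0.0], [-0.056, -0.998, 0.001], [0.0, -0.001, -1.0]]
wrist_force: [-1.8, 0.1, 9.8]
opening: 33.4
```

>>> step_arm(
  plan="0 0 0.04 0 0 0;0 0 0.03 0 0 0;0 0 0 0 0 0",
)

```text
time_s: 16.0
tcp_pos: [472.4, 72.3, 11.0]
tcp_rot: [[0.998, -0.056, 0.0], [-0.056, -0.998, 0.0], [0.0, -0.0, -1.0]]
wrist_force: [-0.6, 0.2, 3.5]
opening: 33.7
```

>>> step_arm(
  plan="0 0 0 0 0 0;0 0 0 0 0 0;0 0 0 0 0 0;0 0 0 0 0 0",
  gripper=0.52,
)

```text
time_s: 16.33
tcp_pos: [472.4, 72.2, 10.9]
tcp_rot: [[0.998, -0.056, 0.0], [-0.056, -0.998, -0.0], [0.0, 0.0, -1.0]]
wrist_force: [0.4, 0.3, 0.3]
opening: 49.0
```

>>> step_arm(
  plan="0 0 0.3 0 0 0;0 0 1 0 0 0;0 0 2 0 0 0;0 0 3 0 0 0;0 0 3 0 0 0;0 0 3 0 0 0;0 0 2 0 0 0;0 0 1 0 0 0;0 0 0 0 0 0;0 0 0 0 0 0",
)

```text
time_s: 17.17
tcp_pos: [472.5, 72.4, 164.7]
tcp_rot: [[0.998, -0.056, 0.001], [-0.056, -0.998, 0.001], [0.001, -0.001, -1.0]]
wrist_force: [0.6, 0.2, -1.0]
opening: 49.0
```

```bash
python3 - <<'E'
from h import *
s,im=snap('wrist','w10.png');print(s['tcp_pos'],s['time_s'],s['opening'],s['wrist_force'],s['joint_positions'])
s,im=snap('scene','s10.png')
cv2.imwrite('pics/s10d.png',cv2.resize(im[140:260,220:350],None,fx=5,fy=5,interpolation=cv2.INTER_CUBIC))
E
```

```text
[472.495  72.407 164.729] 17.1667 48.9984808218905 [ 0.642  0.191 -0.996] [-29.543  24.012  24.353 114.502 -13.978  44.18   -0.169]
```

View pics/w10.png

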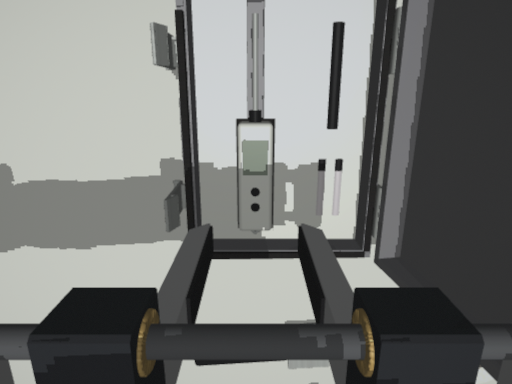

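View pics/s10d.png

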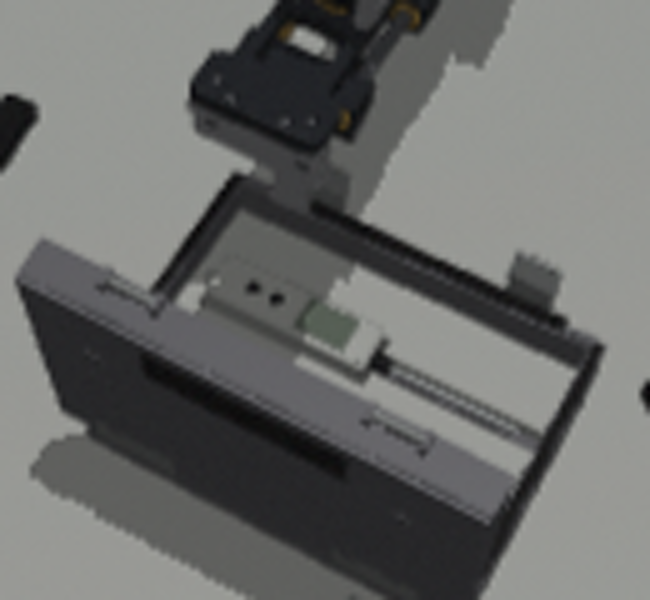

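```bash
python3 - <<'E'
from h import *
d=np.load('pics/w10.npz');c=cam('wrist',dict(tcp_pos=d['p'],tcp_rot=d['r']))
print('near wall outer top',onz(c,[[230,258],[290,258]],72)[:,:2],'inner',onz(c,[[230,250],[290,250]],72)[:,:2])
print('front rim right edge',onz(c,[[188,100],[194,200]],72)[:,:2],'hinge side', onz(c,[[393,0],[358,250]],72)[:,:2])
print('catches',onz(c,[[163,45],[174,210]],105)[:,:2])
b=cv2.imread('pics/w10.png');cv2.imwrite('pics/w10b.png',cv2.resize(b[0:270,140:440],None,fx=2.4,fy=2.2))
E
```

```text
near wall outer top [[443.282  -5.932]
 [503.572  -9.315]] inner [[443.959   2.907]
 [503.807  -0.45 ]]
front rim right edge [[418.226 149.547]
 [413.654  57.256]] hinge side [[593.31  218.582]
 [571.664  -4.256]]
catches [[410.289 190.957]
 [402.353  59.742]]
```

View pics/w10b.png

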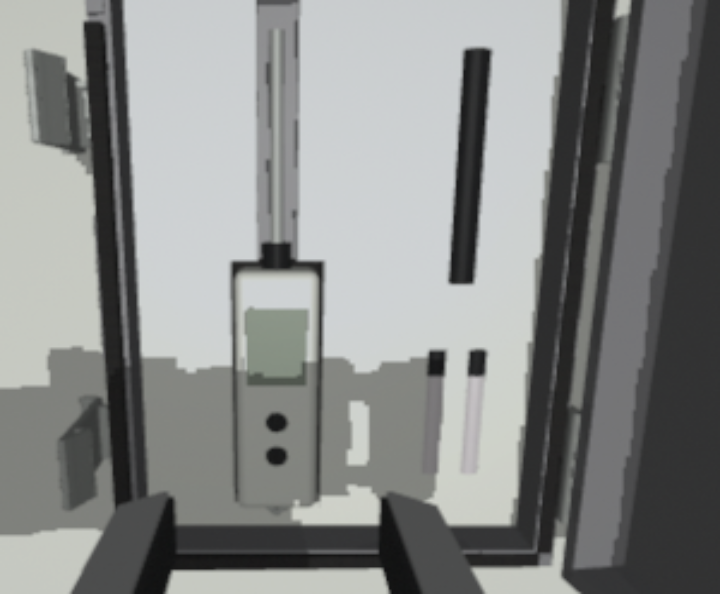

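>>> step_arm(
  plan="0 0 2.4 0 0 0;0 0 2.4 0 0 0;0 0 2.4 0 0 0;0 0 2.4 0 0 0;1 0.2 0 0 0 0;2.5 0.5 0 0 0 0;3.5 0.7 0 0 0 0;3.5 0.7 0 0 0 0;3.5 0.7 0 0 0 0;2.5 0.5 0 0 0 0;1 0.2 0 0 0 0;0 0 0 0 0 0",
  gripper=0,
)

```text
time_s: 18.27
tcp_pos: [648.6, 107.5, 256.4]
tcp_rot: [[0.998, -0.056, -0.003], [-0.056, -0.998, -0.001], [-0.003, 0.001, -1.0]]
wrist_force: [-0.6, 0.6, -0.7]
opening: 0.2
```

```bash
python3 - <<'E'
from h import *
s,im=snap('wrist','w11.png');print(s['tcp_pos'],s['tcp_rot'],s['time_s'],s['opening'],s['wrist_force'],s['joint_positions'])
s,im=snap('scene','s11.png')
cv2.imwrite('pics/s11d.png',cv2.resize(im[100:270,200:360],None,fx=3.5,fy=3.5,interpolation=cv2.INTER_CUBIC))
E
```

```text
[648.628 107.457 256.395] [[ 0.998 -0.056 -0.003]
 [-0.056 -0.998 -0.001]
 [-0.003  0.001 -1.   ]] 18.2667 0.19009336221031026 [-0.628  0.551 -0.735] [-25.885  34.561  25.254  79.087 -14.877  69.817  -2.563]
```

View pics/w11.png

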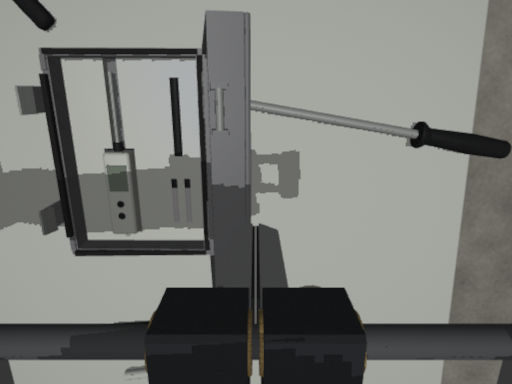

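View pics/s11d.png

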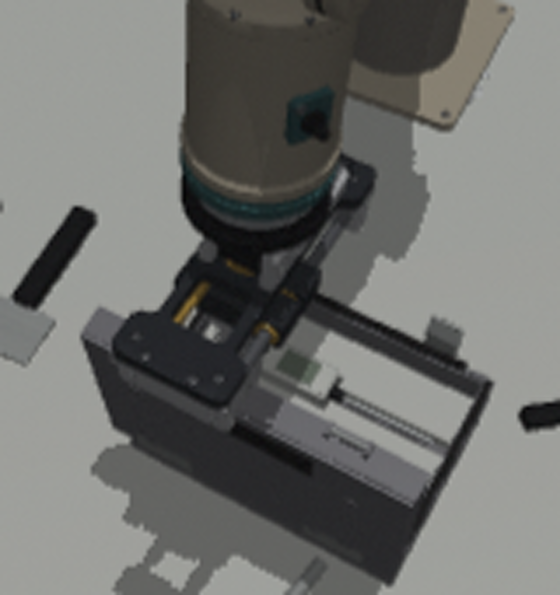

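```bash
python3 - <<'E'
from h import *
d=np.load('pics/w11.npz');c=cam('wrist',dict(tcp_pos=d['p'],tcp_rot=d['r']))
for z in (255,262):
    P=onz(c,[[249.5,16],[250.5,150],[203,20]],z);print(P,(P-d['p'])@d['r'])
print(onz(c,[[74,253],[212,253],[42,50],[202,50]],78)[:,:2])
b=cv2.imread('pics/w11.png');cv2.imwrite('pics/w11b.png',cv2.resize(b[140:310,190:310],None,fx=4.5,fy=3.5))
E
```

```text
[[652.592 231.062 255.   ]
 [648.546 153.152 255.   ]
 [625.576 230.475 255.   ]] [[  -2.916 -123.636    1.22 ]
 [  -2.62   -45.621    1.335]
 [ -29.858 -121.546    1.303]]
[[652.649 229.759 262.   ]
 [648.734 154.376 262.   ]
 [626.509 229.19  262.   ]] [[  -2.808 -122.327   -5.779]
 [  -2.522  -46.843   -5.667]
 [ -28.875 -120.305   -5.698]]
[[409.513   1.404]
 [586.593  -8.11 ]
 [425.281 243.355]
 [597.987 233.721]]
```

View pics/w11b.png

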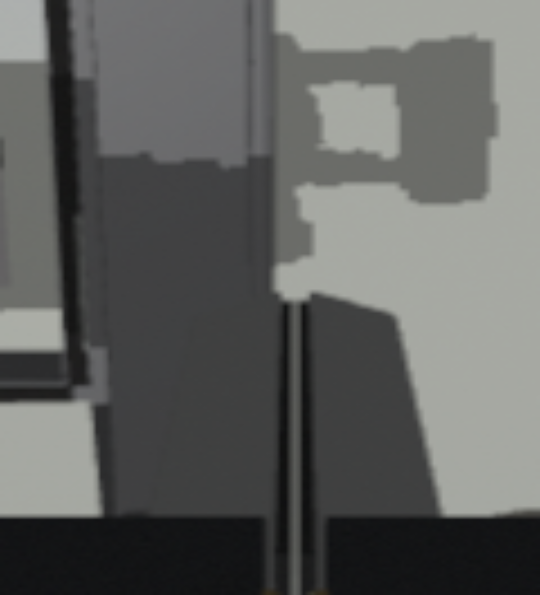

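>>> step_arm(
  plan="1 -0.06 0 0 0 0;1.2 -0.07 0 0 0 0;0 0 -1 0 0 0;0 0 -2 0 0 0;0 0 -2 0 0 0;0 0 -1.5 0 0 0;0 0 -0.8 0 0 0;0 0 0 0 0 0;0 0 0 0 0 0",
)

```text
time_s: 19.12
tcp_pos: [668.6, 105.8, 186.9]
tcp_rot: [[0.998, -0.056, -0.001], [-0.056, -0.998, -0.0], [-0.001, 0.0, -1.0]]
wrist_force: [1.4, 0.7, 0.2]
opening: 0.7
```

>>> step_arm(
  plan="-0.5 0.03 0 0 0 0;-0.5 0.03 0 0 0 0;-0.4 0.02 0 0 0 0;-0.4 0.02 0 0 0 0;-0.4 0.02 0 0 0 0;-0.4 0.02 0 0 0 0;0 0 0 0 0 0",
)

```text
time_s: 19.7
tcp_pos: [643.0, 107.4, 187.6]
tcp_rot: [[0.998, -0.056, 0.001], [-0.056, -0.998, 0.0], [0.001, -0.0, -1.0]]
wrist_force: [2.3, 0.0, 2.4]
opening: 0.3
```

```bash
python3 - <<'E'
from h import *
s,im=snap('scene','s12.png');print(s['tcp_pos'],s['time_s'],s['wrist_force'])
cv2.imwrite('pics/s12d.png',cv2.resize(im[100:270,200:360],None,fx=3.5,fy=3.5,interpolation=cv2.INTER_CUBIC))
E
```

```text
[642.961 107.419 187.588] 19.7 [2.326 0.015 2.387]
```

View pics/s12d.png

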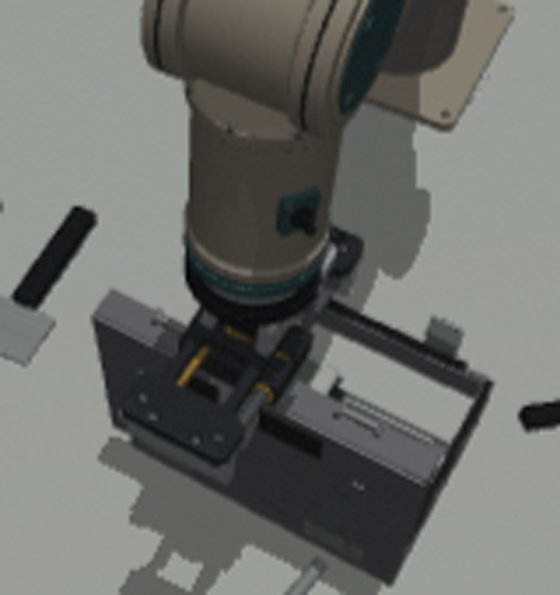

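>>> step_arm(
  plan="-1 0.06 0.15 0 0 0;-1 0.06 0.15 0 0 0;-1.5 0.08 0 0 0 0;-1.5 0.08 0 0 0 0;-1.5 0.08 -0.3 0 0 0;-1.5 0.08 -0.3 0 0 0;-1.4 0.08 -0.6 0 0 0;-1.4 0.08 -0.6 0 0 0;0 0 0 0 0 0;0 0 0 0 0 0",
)

```text
time_s: 20.58
tcp_pos: [533.5, 113.5, 171.3]
tcp_rot: [[0.998, -0.055, -0.004], [-0.055, -0.998, -0.0], [-0.004, 0.0, -1.0]]
wrist_force: [0.1, 0.5, 0.3]
opening: 0.4
```

```bash
python3 - <<'E'
from h import *
s,im=snap('scene','s13.png');print(s['tcp_pos'],s['time_s'],s['wrist_force'])
cv2.imwrite('pics/s13d.png',cv2.resize(im[100:270,200:360],None,fx=3.5,fy=3.5,interpolation=cv2.INTER_CUBIC))
E
```

```text
[533.505 113.546 171.28 ] 20.5833 [0.061 0.525 0.293]
```

View pics/s13d.png

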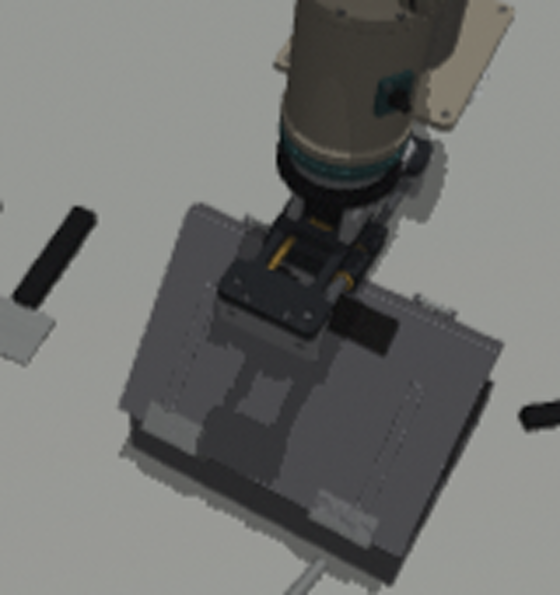

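>>> step_arm(
  plan="-1.25 0.07 -0.85 0 0 0;-1.25 0.07 -0.85 0 0 0;-1.05 0.06 -1.1 0 0 0;-1.05 0.06 -1.1 0 0 0;-0.8 0.05 -1.3 0 0 0;-0.6 0.04 -1 0 0 0;0 0 0 0 0 0;0 0 0 0 0 0",
)

```text
time_s: 21.3
tcp_pos: [475.7, 116.7, 109.8]
tcp_rot: [[0.998, -0.056, -0.001], [-0.056, -0.998, -0.0], [-0.001, 0.0, -1.0]]
wrist_force: [-0.1, 0.0, -0.3]
opening: 0.3
```

```bash
python3 - <<'E'
from h import *
s,im=snap('scene','s14.png');print(s['tcp_pos'],s['time_s'],s['wrist_force'])
cv2.imwrite('pics/s14d.png',cv2.resize(im[100:270,200:360],None,fx=3.5,fy=3.5,interpolation=cv2.INTER_CUBIC))
s,im=snap('wrist','w14.png')
E
```

```text
[475.707 116.664 109.767] 21.3 [-0.064  0.002 -0.344]
```

View pics/s14d.png

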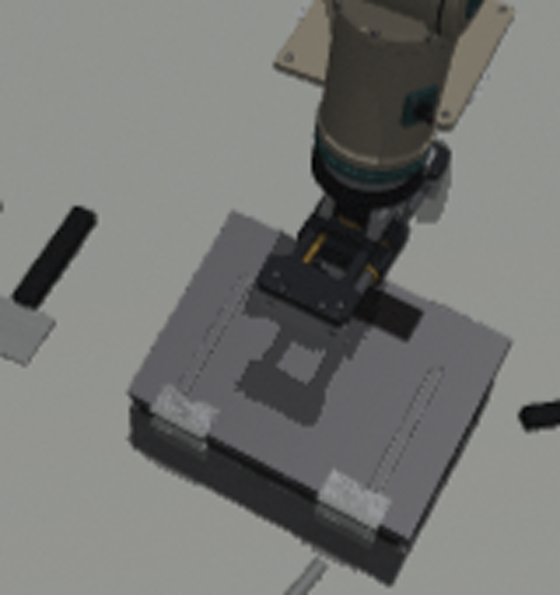

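View pics/w14.png

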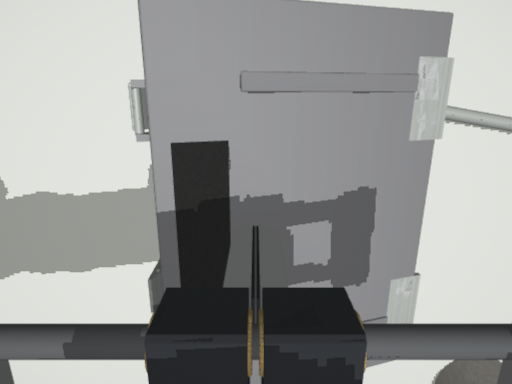

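>>> step_arm(
  plan="0 0 1.4 0 0 0;0 0 1.6 0 0 0;-0.8 0.1 0 0 0 0;-1.2 0.15 0 0 0 0;-1.2 0.15 0 0 0 0;-0.6 0.06 0 0 0 0;0 0 0 0 0 0;0 0 0 0 0 0;0 0 0 0 0 0",
)

```text
time_s: 22.15
tcp_pos: [438.3, 121.4, 140.1]
tcp_rot: [[0.998, -0.056, 0.001], [-0.056, -0.998, 0.0], [0.001, -0.0, -1.0]]
wrist_force: [-0.5, 0.5, -0.0]
opening: 0.7
```

```bash
python3 - <<'E'
from h import *
s,im=snap('scene','s15.png');print(s['tcp_pos'],s['time_s'],s['wrist_force'])
cv2.imwrite('pics/s15d.png',cv2.resize(im[100:270,200:360],None,fx=3.5,fy=3.5,interpolation=cv2.INTER_CUBIC))
s,im=snap('wrist','w15.png')
E
```

```text
[438.274 121.43  140.079] 22.15 [-0.45   0.508 -0.022]
```

View pics/s15d.png

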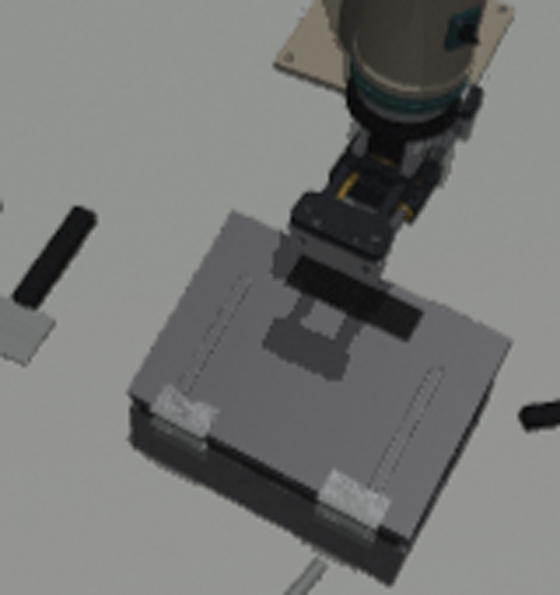

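View pics/w15.png

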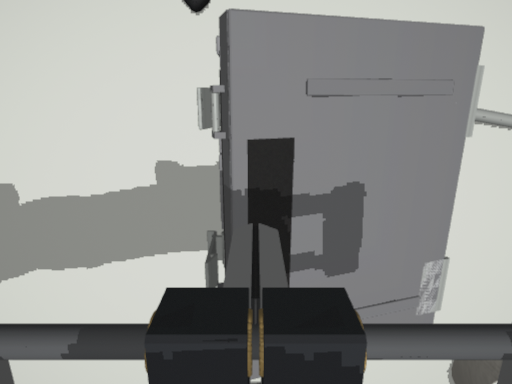

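>>> step_arm(
  plan="0 0 -0.6 0 0 0;0 0 -0.8 0 0 0;0 0 -0.8 0 0 0;0 0 -0.7 0 0 0;0 0 -0.6 0 0 0;0 0 -0.5 0 0 0;0 0 -0.4 0 0 0;0 0 -0.3 0 0 0;0 0 0 0 0 0;0 0 0 0 0 0",
)

```text
time_s: 23.08
tcp_pos: [437.6, 121.3, 92.9]
tcp_rot: [[0.998, -0.056, 0.0], [-0.056, -0.998, -0.0], [0.0, 0.0, -1.0]]
wrist_force: [-0.1, 0.9, 0.1]
opening: 0.5
```

```bash
python3 - <<'E'
from h import *
s,im=snap('wrist','w16.png');print(s['tcp_pos'],s['time_s'],s['wrist_force'],s['torque'])
s,im=snap('top','t16.png');cv2.imwrite('pics/t16c.png',cv2.resize(im[130:240,160:280],None,fx=5,fy=5,interpolation=cv2.INTER_CUBIC))
E
```

```text
[437.552 121.344  92.914] 23.0833 [-0.15   0.856  0.078] [-0.035  0.035 -0.058]
```

View pics/w16.png

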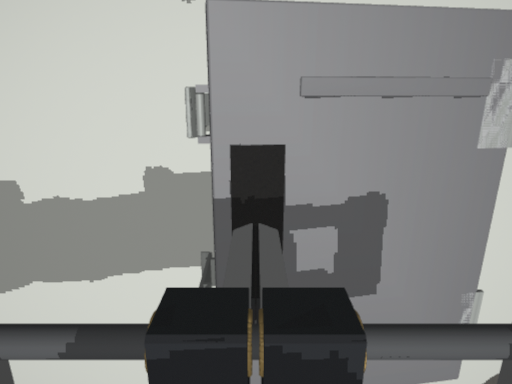

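>>> step_arm(
  plan="0 0 -0.1 0 0 0;0 0 -0.1 0 0 0;0 0 -0.1 0 0 0;0 0 -0.1 0 0 0;0 0 -0.1 0 0 0;0 0 -0.1 0 0 0;0 0 -0.1 0 0 0;0 0 -0.1 0 0 0",
)

```text
time_s: 23.85
tcp_pos: [437.3, 121.4, 84.9]
tcp_rot: [[0.998, -0.056, -0.0], [-0.056, -0.998, 0.0], [-0.0, -0.0, -1.0]]
wrist_force: [-0.9, -0.8, 0.7]
opening: -0.0
```

>>> step_arm(
  plan="0 0 -0.05 0 0 0;0 0 -0.05 0 0 0;0 0 -0.05 0 0 0;0 0 -0.05 0 0 0;0 0 -0.05 0 0 0;0 0 -0.05 0 0 0",
)

```text
time_s: 24.35
tcp_pos: [437.3, 121.4, 81.9]
tcp_rot: [[0.998, -0.056, -0.0], [-0.056, -0.998, 0.0], [-0.0, -0.0, -1.0]]
wrist_force: [-1.0, 0.3, 1.3]
opening: 0.2
```

>>> step_arm(
  plan="0 0 -0.05 0 0 0;0 0 -0.05 0 0 0;0 0 -0.05 0 0 0;0 0 -0.05 0 0 0;0 0 -0.05 0 0 0;0 0 -0.05 0 0 0;0 0 -0.05 0 0 0;0 0 -0.05 0 0 0",
)

```text
time_s: 25.02
tcp_pos: [437.3, 121.4, 77.9]
tcp_rot: [[0.998, -0.056, -0.0], [-0.056, -0.998, 0.0], [-0.0, -0.0, -1.0]]
wrist_force: [-0.9, 0.2, 1.9]
opening: 0.5
```

>>> step_arm(
  plan="0 0 -0.042 0 0 0;0 0 -0.042 0 0 0;0 0 -0.042 0 0 0;0 0 -0.042 0 0 0;0 0 -0.042 0 0 0;0 0 -0.042 0 0 0",
)

```text
time_s: 25.52
tcp_pos: [436.8, 121.4, 75.4]
tcp_rot: [[0.998, -0.056, -0.001], [-0.056, -0.998, 0.0], [-0.001, -0.0, -1.0]]
wrist_force: [-3.0, 0.5, 4.0]
opening: 0.7
```

>>> step_arm(
  plan="0 0 -0.042 0 0 0;0 0 -0.042 0 0 0;0 0 -0.042 0 0 0;0 0 -0.042 0 0 0",
)

```text
time_s: 25.85
tcp_pos: [436.5, 121.4, 73.6]
tcp_rot: [[0.998, -0.056, -0.002], [-0.056, -0.998, 0.0], [-0.002, 0.0, -1.0]]
wrist_force: [-4.4, -0.8, 5.3]
opening: 0.6
```

>>> step_arm(
  plan="0 0 -0.042 0 0 0;0 0 -0.042 0 0 0;0 0 -0.042 0 0 0;0 0 -0.042 0 0 0",
)

```text
time_s: 26.18
tcp_pos: [436.1, 121.5, 72.0]
tcp_rot: [[0.998, -0.056, -0.002], [-0.056, -0.998, 0.0], [-0.002, -0.0, -1.0]]
wrist_force: [-5.2, 0.2, 7.7]
opening: 0.5
```

>>> step_arm(
  plan="-0.04 0 -0.042 0 0 0;-0.04 0 -0.042 0 0 0;-0.04 0 -0.042 0 0 0",
)

```text
time_s: 26.43
tcp_pos: [435.9, 121.5, 70.8]
tcp_rot: [[0.998, -0.056, -0.0], [-0.056, -0.998, 0.0], [-0.0, -0.0, -1.0]]
wrist_force: [-1.9, 1.0, 4.6]
opening: 0.5
```

>>> step_arm(
  plan="-0.02 0 -0.042 0 0 0;-0.02 0 -0.042 0 0 0;-0.02 0 -0.042 0 0 0",
)

```text
time_s: 26.68
tcp_pos: [435.8, 121.5, 69.6]
tcp_rot: [[0.998, -0.056, 0.0], [-0.056, -0.998, 0.0], [0.0, -0.0, -1.0]]
wrist_force: [-3.8, 0.2, 5.2]
opening: 0.6
```

>>> step_arm(
  plan="-0.02 0 -0.042 0 0 0;-0.02 0 -0.042 0 0 0;-0.02 0 -0.042 0 0 0",
)

```text
time_s: 26.93
tcp_pos: [435.6, 121.5, 68.6]
tcp_rot: [[0.998, -0.056, 0.001], [-0.056, -0.998, 0.0], [0.001, -0.0, -1.0]]
wrist_force: [-2.3, -0.0, 8.9]
opening: 0.8
```

>>> step_arm(
  plan="-0.02 0 -0.042 0 0 0;-0.02 0 -0.042 0 0 0",
)

```text
time_s: 27.1
tcp_pos: [435.5, 121.5, 68.0]
tcp_rot: [[0.998, -0.056, 0.002], [-0.056, -0.998, 0.001], [0.002, -0.001, -1.0]]
wrist_force: [-2.4, -0.3, 10.6]
opening: 0.4
```

>>> step_arm(
  plan="-0.01 0 -0.042 0 0 0;-0.01 0 -0.042 0 0 0",
)

```text
time_s: 27.27
tcp_pos: [435.4, 121.6, 67.3]
tcp_rot: [[0.998, -0.056, 0.002], [-0.056, -0.998, 0.001], [0.002, -0.001, -1.0]]
wrist_force: [-2.6, -0.4, 13.0]
opening: 0.5
```

>>> step_arm(
  plan="0 0 -0.042 0 0 0;0 0 -0.042 0 0 0",
)

```text
time_s: 27.43
tcp_pos: [435.3, 121.6, 66.6]
tcp_rot: [[0.998, -0.056, 0.002], [-0.056, -0.998, 0.001], [0.002, -0.001, -1.0]]
wrist_force: [-3.7, 0.8, 16.1]
opening: 0.1
```

>>> step_arm(
  plan="0 0 -0.04 0 0 0",
)

```text
time_s: 27.52
tcp_pos: [435.3, 121.6, 66.3]
tcp_rot: [[0.998, -0.056, 0.002], [-0.056, -0.998, 0.001], [0.002, -0.001, -1.0]]
wrist_force: [-3.5, 0.3, 18.1]
opening: 0.5
```

>>> step_arm(
  plan="0 0 -0.04 0 0 0",
)

```text
time_s: 27.6
tcp_pos: [435.2, 121.6, 66.0]
tcp_rot: [[0.998, -0.056, 0.002], [-0.056, -0.998, 0.001], [0.002, -0.001, -1.0]]
wrist_force: [-3.7, 0.2, 18.4]
opening: 0.4
```

>>> step_arm(
  plan="0 0 -0.02 0 0 0",
)

```text
time_s: 27.68
tcp_pos: [435.2, 121.6, 65.9]
tcp_rot: [[0.998, -0.056, 0.002], [-0.056, -0.998, 0.001], [0.002, -0.001, -1.0]]
wrist_force: [-4.2, 0.1, 19.1]
opening: 0.4
```

>>> step_arm(
  plan="0 0 -0.02 0 0 0",
)

```text
time_s: 27.77
tcp_pos: [435.2, 121.6, 65.8]
tcp_rot: [[0.998, -0.056, 0.002], [-0.056, -0.998, 0.001], [0.002, -0.001, -1.0]]
wrist_force: [-4.9, 0.1, 20.6]
opening: 0.7
```

>>> step_arm(
  plan="0 0 -0.02 0 0 0",
)

```text
time_s: 27.85
tcp_pos: [435.2, 121.6, 65.6]
tcp_rot: [[0.998, -0.056, 0.002], [-0.056, -0.998, 0.001], [0.002, -0.001, -1.0]]
wrist_force: [-4.8, 0.7, 20.9]
opening: 0.4
```

```bash
python3 - <<'E'
from h import *
s,im=snap('wrist','w17.png');print(s['tcp_pos'],s['time_s'],s['wrist_force'])
cv2.imwrite('pics/w17c.png',cv2.resize(im[50:330,140:300],None,fx=3.5,fy=2.1*1,interpolation=cv2.INTER_CUBIC))
s,im=snap('scene','s17.png');cv2.imwrite('pics/s17d.png',cv2.resize(im[140:240,250:350],None,fx=6,fy=6,interpolation=cv2.INTER_CUBIC))
print(ctrl.state()['wrist_force'])
E
```

```text
[435.162 121.607  65.613] 27.85 [-4.834  0.709 20.941]
[-4.523  0.321 19.589]
```

View pics/w17.png

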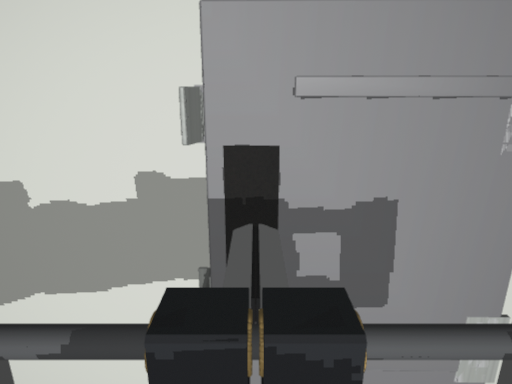

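View pics/s17d.png

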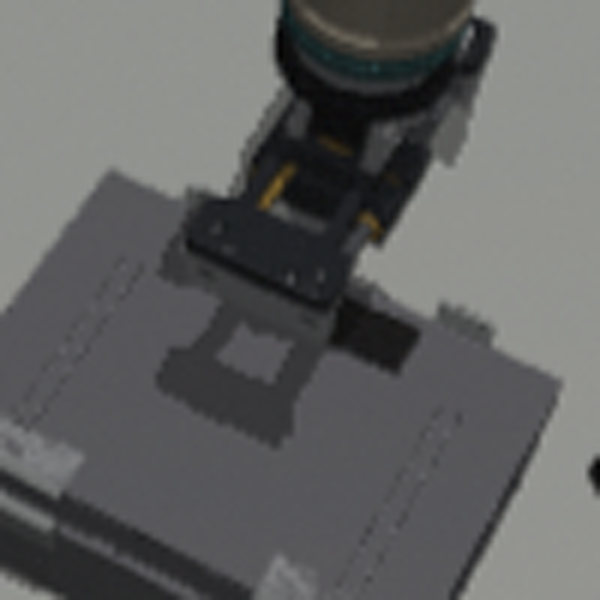

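>>> step_arm(
  plan="0 0 -0.02 0 0 0",
)

```text
time_s: 28.03
tcp_pos: [435.1, 121.6, 65.5]
tcp_rot: [[0.998, -0.056, 0.002], [-0.056, -0.998, 0.001], [0.002, -0.001, -1.0]]
wrist_force: [-4.9, -0.7, 20.9]
opening: 0.3
```

>>> step_arm(
  plan="0 0 -0.02 0 0 0",
)

```text
time_s: 28.12
tcp_pos: [435.1, 121.6, 65.3]
tcp_rot: [[0.998, -0.056, 0.002], [-0.056, -0.998, 0.001], [0.001, -0.001, -1.0]]
wrist_force: [-5.0, -1.0, 20.8]
opening: 0.5
```

>>> step_arm(
  plan="0 0 -0.02 0 0 0",
)

```text
time_s: 28.2
tcp_pos: [435.1, 121.6, 65.2]
tcp_rot: [[0.998, -0.056, 0.002], [-0.056, -0.998, 0.001], [0.002, -0.001, -1.0]]
wrist_force: [-4.5, -0.6, 21.5]
opening: 0.3
```

>>> step_arm(
  plan="0 0 -0.03 0 0 0",
)

```text
time_s: 28.28
tcp_pos: [435.0, 121.6, 64.9]
tcp_rot: [[0.998, -0.056, 0.002], [-0.056, -0.998, 0.001], [0.001, -0.002, -1.0]]
wrist_force: [-6.0, -0.5, 26.0]
opening: 0.5
```

>>> step_arm(
  plan="0 0 -0.03 0 0 0",
)

```text
time_s: 28.37
tcp_pos: [435.1, 121.6, 64.9]
tcp_rot: [[0.998, -0.056, 0.002], [-0.056, -0.998, 0.002], [0.001, -0.002, -1.0]]
wrist_force: [-6.5, -0.9, 28.7]
opening: 0.3
```

>>> step_arm(
  plan="0.02 0 0.05 0 0 0;0.02 0 0.1 0 0 0;0 0 0.1 0 0 0;0 0 0.2 0 0 0;0 0 0.5 0 0 0;0 0 1.5 0 0 0;0 0 3 0 0 0;0 0 3 0 0 0;0 0 3 0 0 0;0 0 2 0 0 0;0 0 0 0 0 0;0 0 0 0 0 0",
)

```text
time_s: 29.37
tcp_pos: [436.0, 121.7, 198.5]
tcp_rot: [[0.998, -0.056, 0.003], [-0.056, -0.998, 0.001], [0.003, -0.001, -1.0]]
wrist_force: [-0.9, 0.7, -0.7]
opening: 0.7
```

>>> step_arm(
  plan="-1 -1.5 0 0 0 0;-2 -3 0 0 0 0;-2 -3 0 0 0 0;-1 -3 0 0 0 0;0 -2 0 0 0 0;0 0 0 0 0 0;0 0 0 0 0 0;0 0 0 0 0 0",
)

```text
time_s: 30.03
tcp_pos: [374.6, -2.9, 197.0]
tcp_rot: [[0.998, -0.055, -0.001], [-0.055, -0.998, -0.0], [-0.001, 0.0, -1.0]]
wrist_force: [0.1, 0.3, -0.1]
opening: 0.5
```

```bash
python3 - <<'E'
from h import *
s,im=snap('wrist','w18.png');print(s['tcp_pos'],s['time_s'],s['wrist_force'])
cv2.imwrite('pics/w18c.png',cv2.resize(im[0:300,130:330],None,fx=3,fy=2,interpolation=cv2.INTER_CUBIC))
s,im=snap('scene','s18.png');cv2.imwrite('pics/s18d.png',cv2.resize(im[140:260,220:350],None,fx=5,fy=5,interpolation=cv2.INTER_CUBIC))
E
```

```text
[374.629  -2.86  196.98 ] 30.0333 [ 0.122  0.275 -0.142]
```

View pics/w18.png

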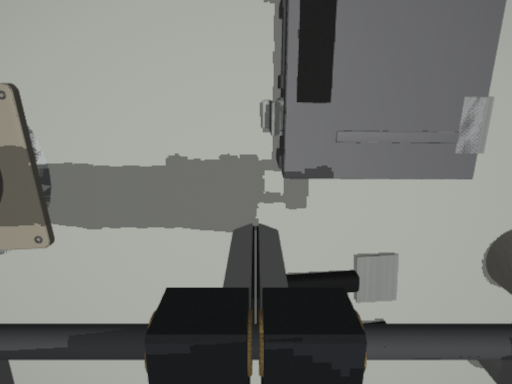

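View pics/s18d.png

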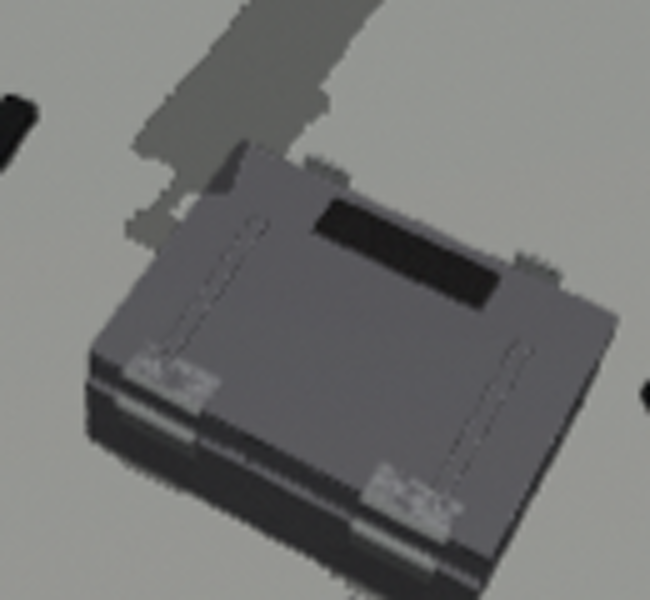

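>>> step_arm(
  plan="2 1 0 0 0 0;2 1 0 0 0 0;2 0.6 0 0 0 0;0.5 0.4 0 0 0 0;0 0 0 0 0 0;0 0 0 0 0 0;0 0 0 0 0 0;0 0 0 0 0 0",
)

```text
time_s: 30.8
tcp_pos: [438.5, 26.2, 197.7]
tcp_rot: [[0.998, -0.056, -0.001], [-0.056, -0.998, 0.0], [-0.001, -0.0, -1.0]]
wrist_force: [-0.3, 0.2, 0.2]
opening: 0.3
```

```bash
python3 - <<'E'
from h import *
s,im=snap('wrist','w19.png');print(s['tcp_pos'],s['time_s'],s['wrist_force'])
cv2.imwrite('pics/w19c.png',cv2.resize(im[20:240,165:285],None,fx=4,fy=2.7,interpolation=cv2.INTER_CUBIC))
E
```

```text
[438.536  26.158 197.652] 30.8 [-0.269  0.202  0.242]
```

View pics/w19.png

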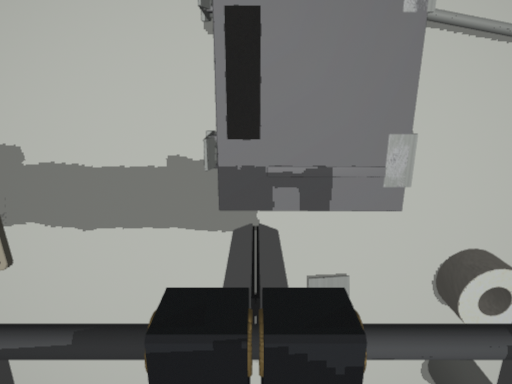

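View pics/w19c.png

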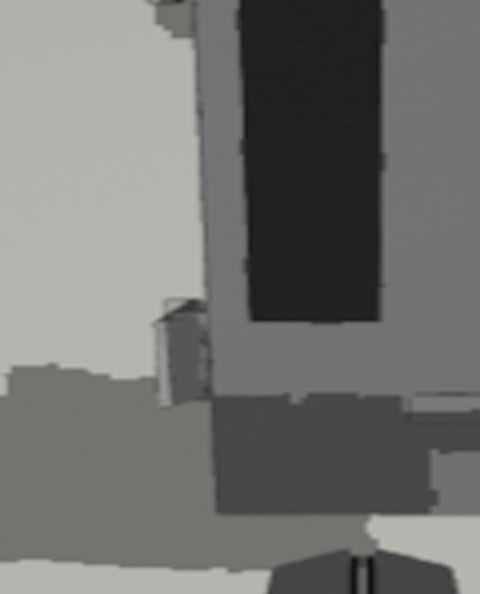

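>>> step_arm(
  plan="-0.5 2 0 0 0 0;-0.5 2 0 0 0 0;0 1.2 0 0 0 0;0 0.4 0 0 0 0;0 0 0 0 0 0;0 0 0 0 0 0;0 0 0 0 0 0;0 0 0 0 0 0",
)

```text
time_s: 31.52
tcp_pos: [429.8, 81.4, 197.8]
tcp_rot: [[0.998, -0.058, 0.0], [-0.058, -0.998, -0.0], [0.0, 0.0, -1.0]]
wrist_force: [0.5, -0.0, 0.9]
opening: 0.1
```

```bash
python3 - <<'E'
from h import *
s,im=snap('wrist','w20.png');print(s['tcp_pos'],s['time_s'])
a=cv2.resize(im[40:140,190:250],None,fx=5,fy=5,interpolation=cv2.INTER_CUBIC)
b=cv2.resize(im[160:260,190:250],None,fx=5,fy=5,interpolation=cv2.INTER_CUBIC)
cv2.imwrite('pics/w20c.png',np.hstack([a,b]))
E
```

```text
[429.828  81.379 197.787] 31.5167
```

View pics/w20.png

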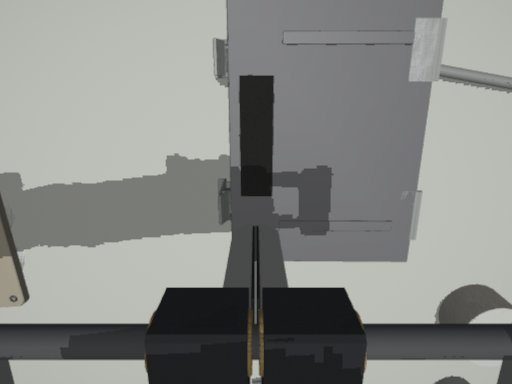

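View pics/w20c.png

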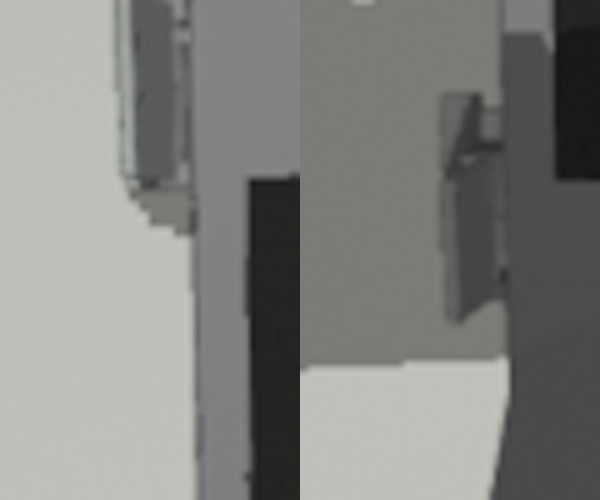

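>>> step_arm(
  plan="0.2 1.5 -1 0 0 0;0.4 1.7 -3 0 0 0;0 0.8 -3 0 0 0;0 0 -2.5 0 0 0;0 0 -1.5 0 0 0;0 0 -0.8 0 0 0;0 0 -0.3 0 0 0;0 0 0 0 0 0;0 0 0 0 0 0",
)

```text
time_s: 32.32
tcp_pos: [436.4, 122.6, 77.2]
tcp_rot: [[0.998, -0.056, 0.001], [-0.056, -0.998, 0.0], [0.001, -0.0, -1.0]]
wrist_force: [0.8, -0.3, -1.0]
opening: 0.1
```

>>> step_arm(
  plan="0 0 -0.1 0 0 0;0 0 -0.1 0 0 0;0 0 0 0 0 0;0 0 0 0 0 0",
)

```text
time_s: 32.65
tcp_pos: [436.0, 122.6, 75.1]
tcp_rot: [[0.998, -0.056, 0.001], [-0.056, -0.998, 0.0], [0.001, -0.001, -1.0]]
wrist_force: [0.4, -0.6, 0.2]
opening: 0.2
```

>>> step_arm(
  plan="0 0 -0.1 0 0 0;0 0 -0.1 0 0 0;0 0 -0.1 0 0 0;0 0 -0.1 0 0 0;0 0 -0.05 0 0 0;0 0 -0.05 0 0 0;0 0 0 0 0 0",
)

```text
time_s: 33.23
tcp_pos: [435.7, 122.4, 69.6]
tcp_rot: [[0.998, -0.056, -0.0], [-0.056, -0.998, -0.0], [-0.0, 0.0, -1.0]]
wrist_force: [0.2, -0.2, -0.2]
opening: 0.4
```

>>> step_arm(
  plan="0 0 -0.04 0 0 0;0 0 -0.04 0 0 0;0 0 -0.04 0 0 0;0 0 0 0 0 0",
)

```text
time_s: 33.57
tcp_pos: [435.7, 122.4, 68.4]
tcp_rot: [[0.998, -0.056, -0.0], [-0.056, -0.998, 0.0], [-0.0, -0.0, -1.0]]
wrist_force: [-0.6, -0.2, 0.3]
opening: 0.3
```

>>> step_arm(
  plan="0 0 -0.04 0 0 0;0 0 -0.04 0 0 0;0 0 0 0 0 0",
)

```text
time_s: 33.82
tcp_pos: [435.7, 122.4, 67.6]
tcp_rot: [[0.998, -0.056, -0.0], [-0.056, -0.998, 0.0], [-0.0, -0.0, -1.0]]
wrist_force: [0.1, 0.5, 0.3]
opening: 0.6
```

>>> step_arm(
  plan="0 0 -0.04 0 0 0;0 0 -0.04 0 0 0;0 0 0 0 0 0",
)

```text
time_s: 34.07
tcp_pos: [435.8, 122.4, 67.0]
tcp_rot: [[0.998, -0.056, 0.0], [-0.056, -0.998, 0.0], [0.0, -0.0, -1.0]]
wrist_force: [-0.1, 0.2, 1.0]
opening: 0.8
```

>>> step_arm(
  plan="0 0 -0.03 0 0 0;0 0 -0.03 0 0 0;0 0 0 0 0 0",
)

```text
time_s: 34.32
tcp_pos: [435.8, 122.5, 66.9]
tcp_rot: [[0.998, -0.056, 0.0], [-0.056, -0.998, 0.001], [0.0, -0.001, -1.0]]
wrist_force: [-1.8, -0.2, 8.5]
opening: 0.8
```

>>> step_arm(
  plan="0 0 0.1 0 0 0;0 0 0.3 0 0 0;0 0 1 0 0 0;0 0 2.5 0 0 0;0 0 3 0 0 0;0 0 3 0 0 0;0 -1 3 0 0 0;-1 -3 2 0 0 0;-1 -3.5 0 0 0 0;-1 -3.5 0 0 0 0;-1 -3.5 0 0 0 0;-1 -3.5 0 0 0 0",
)

```text
time_s: 35.32
tcp_pos: [385.0, -58.9, 215.6]
tcp_rot: [[0.998, -0.055, 0.001], [-0.055, -0.998, 0.0], [0.001, -0.0, -1.0]]
wrist_force: [0.5, -0.9, 0.5]
opening: 0.4
```

>>> step_arm(
  plan="0 -3.5 0 0 0 0;0 -3 0 0 0 0;0 -1.5 0 0 0 0;0 0 0 0 0 0;0 0 0 0 0 0;0 0 0 0 0 0;0 0 0 0 0 0",
)

```text
time_s: 35.9
tcp_pos: [385.7, -136.1, 215.1]
tcp_rot: [[0.999, -0.054, -0.001], [-0.054, -0.999, 0.001], [-0.001, -0.001, -1.0]]
wrist_force: [0.6, 0.0, 0.0]
opening: 0.3
```

```bash
python3 - <<'E'
from h import *
s,im=snap('scene','s21.png');print(s['tcp_pos'],s['time_s'],s['wrist_force'])
s,im=snap('top','t21.png');cv2.imwrite('pics/t21c.png',cv2.resize(im[130:225,165:270],None,fx=6,fy=6,interpolation=cv2.INTER_CUBIC))
E
```

```text
[ 385.708 -136.129  215.119] 35.9 [0.563 0.018 0.027]
```

View pics/s21.png

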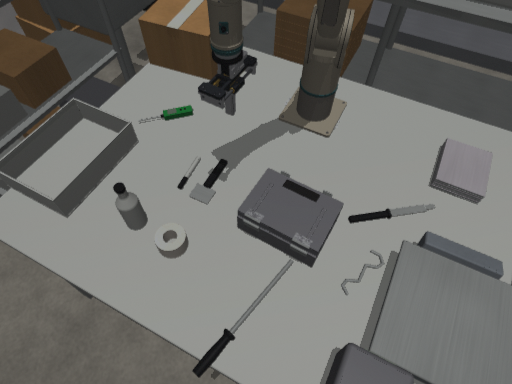

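View pics/t21c.png

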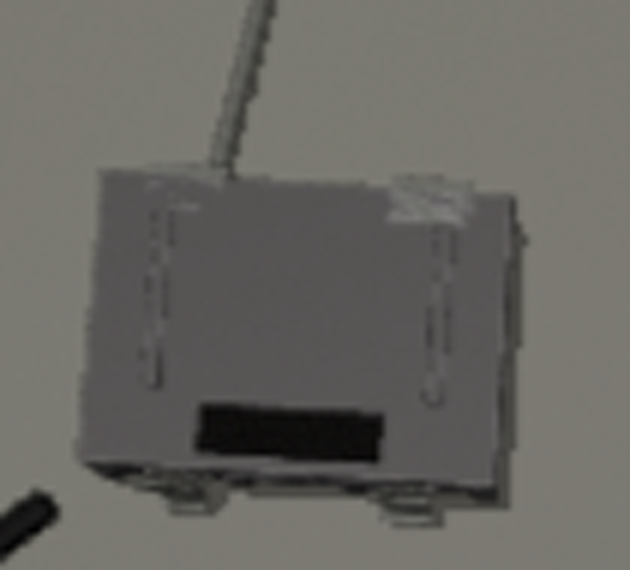

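The case is shut at scene (290,215), and both catches sit evenly at the front edge (top crop (197,500) and (415,510)). Nothing else on the bench has moved, and the arm is clear.

```bash
python3 - <<'E'
from station import ctrl
print(ctrl.job_done())
E
```

```text
the job is handed in; nothing more can be done
None
```

The thermometer is back in its recess with the stem along the channel, and the lid is shut with both catches holding as far as I can tell. I handed the job in at about 36 s, and no verdict was reported.

- **Thermometer:** it touched the recess floor at 33 mm and rested there at about 10 N before I let go. The wrist picture then showed even gaps around the body.
- **Lid:** I swung it over from behind with closed fingers, then pressed straight down on the thumb pad.
- **Press force:** the push flattened slightly at about 18 N and again at about 21 N, which I took as the two catches snapping. I pressed on until the lid met its rigid stop. My last small steps there took the push to 28.7 N, above the 21 N advised but under 40 N.
- **Hold check:** touching the pad again met firm resistance at tool reading 67.0, against 64.9 at the stop. While closing, that height took about 14 N to reach, so the lid is being held down. Both catches also looked equally far from the lid edge, about 12.5 mm each. I had no direct reading of the catch angles, so "both snapped" rests on these signs.
- **Disagreement:** the fingers end about 38 mm short of the stated tool point. My first grasp therefore closed in the air above the thermometer without touching it, and I corrected for the offset from then on.
- **Rest of the bench:** nothing else appears moved in the final pictures.

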